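# Get the slide carton out from behind the dropper bottles

## Task

Clear the brown and the blue-capped dropper bottle off the wooden board and stand them on the dark grey mat, leaving the carton of slides where it lies until both are there. Then lift the carton out, lay it flat in the middle of the green pad, lengthwise along it, and only then put each bottle back upright, centred on the disc of its own colour (the brown bottle on the brown disc, the blue-capped one on the blue).

Things in the scene. Friction and masses are not known exactly. Their poses are not given: they have to be found in the camera images.
- brown_bottle: brown glass dropper bottle with a black dropper cap; loose, round, 36 mm across, straight-sided to 62 mm above its foot, 98 mm tall in all, 70 g. Origin: centre of its underside, z up. Stands on the dark brown disc at the start, yaw any. The two stand 54 mm apart: grasp across the discs' x axis, 45 to 60 mm above the foot, so that the fingers pass over the slide carton
- blue_bottle: white dropper bottle with a blue collar and white tip; loose, round, 36 mm across, straight-sided to 62 mm above its foot, 98 mm tall in all, 70 g. Origin: centre of its underside, z up. Stands on the blue disc at the start, yaw any. The two stand 54 mm apart: grasp across the discs' x axis, 45 to 60 mm above the foot, so that the fingers pass over the slide carton
- brown_disc: dark brown disc, 50 mm across, 2 mm thick, fixed on a wooden board (130 x 174 x 6 mm, 14 mm high cleats at its ends): home of the brown bottle. Origin: centre of its underside, 6 mm above the worktop (top at 8 mm). y axis: along the pair of discs; x axis: from the row to the slide carton behind it. Order of the discs varies
- blue_disc: blue disc, 50 mm across, 2 mm thick, fixed on a wooden board (130 x 174 x 6 mm, 14 mm high cleats at its ends): home of the blue-capped bottle. Origin: centre of its underside, 6 mm above the worktop (top at 8 mm). y axis: along the pair of discs; x axis: from the row to the slide carton behind it. Order of the discs varies
- slide_carton: white carton of glass slides with a teal-and-white top, 30 x 82 x 30 mm (x, y, z), long axis y, 170 g, loose, lying on the wooden board (board top 6 mm above the worktop) 43 mm behind the line of disc centres; graspable only across its 30 mm width (x), once the bottles are away. Origin: centre of its underside
- grey_mat: dark grey mat, 90 x 140 x 3 mm (x, y, z), long axis y, fixed flat on the worktop: the parking area, room for both bottles 64 mm apart along y. The mat and the pad lie left of the microtome, the board right of it; the microtome is 200 mm high for x below 0.65 m, so lift things over it. Origin: centre of its underside; its top is 3 mm above the worktop
- green_pad: green pad, 56 x 110 x 3 mm (x, y, z), long axis y, fixed flat on the worktop: where the slide carton goes. Origin: centre of its underside; its top is 3 mm above the worktop

How it is judged:
On the way, in this order (a step that is already met when the one before it is completed fails the run):
1. both bottles stand upright and released on the grey mat, the slide carton still where it lay (within 15 mm) (x of brown_bottle in the frame of grey_mat between -0.04 and 0.04 m and y of brown_bottle in the frame of grey_mat between -0.065 and 0.065 m and z of brown_bottle in the frame of grey_mat between -0.001 and 0.007 m and angle between each of brown_bottle, blue_bottle's own z axis and vertical below 0.1 rad and contact force between each of brown_bottle, blue_bottle and the fingers below 0.1 N and linear speed of each of brown_bottle, blue_bottle below 0.03 m/s and x of blue_bottle in the frame of grey_mat between -0.04 and 0.04 m and y of blue_bottle in the frame of grey_mat between -0.065 and 0.065 m and z of blue_bottle in the frame of grey_mat between -0.001 and 0.007 m and distance of slide_carton from where it was at the start of the episode below 0.015 m), for 0.2 s.
2. the slide carton lies flat, released, on the middle of the green pad (15 mm) and along it, while the bottles still stand on the grey mat (horizontal distance between slide_carton and green_pad below 0.015 m and angle between the y axis of slide_carton and the y axis of green_pad, either way round below 0.26 rad and angle between each of slide_carton, brown_bottle, blue_bottle's own z axis and vertical below 0.1 rad and z of slide_carton in the frame of green_pad between -0.001 and 0.007 m and contact force between each of slide_carton, brown_bottle, blue_bottle and the fingers below 0.1 N and linear speed of each of slide_carton, brown_bottle, blue_bottle below 0.03 m/s and x of brown_bottle in the frame of grey_mat between -0.04 and 0.04 m and y of brown_bottle in the frame of grey_mat between -0.065 and 0.065 m and z of brown_bottle in the frame of grey_mat between -0.001 and 0.007 m and x of blue_bottle in the frame of grey_mat between -0.04 and 0.04 m and y of blue_bottle in the frame of grey_mat between -0.065 and 0.065 m and z of blue_bottle in the frame of grey_mat between -0.001 and 0.007 m), for 0.2 s.
At the end, for the whole second after the job is handed in: Each bottle stands upright (within 0.1 rad), released and at rest on the disc of its own colour, within 12 mm of the disc's centre; the slide carton lies flat, released and at rest on the green pad, within 15 mm of its centre and its long side within 15 degrees of the pad's (horizontal distance between brown_bottle and brown_disc below 0.012 m and z of brown_bottle in the frame of brown_disc between -0.002 and 0.006 m and angle between each of brown_bottle, blue_bottle, slide_carton's own z axis and vertical below 0.1 rad and contact force between each of brown_bottle, blue_bottle, slide_carton and the fingers below 0.1 N and linear speed of each of brown_bottle, blue_bottle, slide_carton below 0.03 m/s and horizontal distance between blue_bottle and blue_disc below 0.012 m and z of blue_bottle in the frame of blue_disc between -0.002 and 0.006 m and horizontal distance between slide_carton and green_pad below 0.015 m and angle between the y axis of slide_carton and the y axis of green_pad, either way round below 0.26 rad and z of slide_carton in the frame of green_pad between -0.001 and 0.007 m); the robot touches nothing.
It also fails if it takes over 128 s, if anything falls off the work surface, if the arm or the gripper's body presses on something with over 40 N, if the wrist force passes 120 N, or if a joint passes its speed limit or range.

## Robot

A 6-joint arm with a two-finger parallel gripper is mounted at the origin on a cart in front of the work surface, level with it; the furniture and walls round the work are solid. World frame = base frame: x ahead of the robot, y to its left, z up, the work surface at z = 0. Lengths are in m, angles in rad, forces in N, time in s.
With the tool pointing down it reaches from about 0.35 to 0.975 m from the base axis. Payload 4.9 kg.
Tool frame: the origin (TCP) lies at the very end of the fingers, on their centre line; the grasp point (between the pads) lies 19 mm behind it (ctrl.grasp_offset is the distance from the TCP to the grasp point, in m); z points along the fingers, y is the line along which they close (so a half turn about z gives the same grasp; the last joint's range is limited). The gripper opens to 85 mm and grips with 20 to 120 N. Pads are 22 mm wide; open, the fingers measure 114 mm over their backs; the gripper's body (76 mm by 85 mm) begins 54 mm behind the grasp point. The pads swing forward as they close: fully open they stand 13 mm farther back than shut.
Start: joints at [1.101, 0.053, 1.613, -0, 1.476, -0.119], TCP at [0.215, 0.587, 0.231] pointing down, gripper open.
Joint ranges: [-3.01, 3.01], [-1.01, 2.22], [0.06, 2.58], [-1.02, 4.17], [0.09, 2.62], [-3.14, 3.14]. Speed limits (rad/s): [2.57, 2.57, 3.14, 3.14, 3.14, 3.14].

## Interface

Orientations are given as a rotation vector (axis times angle).
In Python, from station import ctrl, optics gives the robot as it stands.
- The arm moves only by the shell command python3 -m handwheel 'ROWS' [OPENING] [FORCE]. ROWS is JSON, a list of rows, each an object of numbers: "tx", "ty", "tz": the shift along the tool's x, y, z in mm; "roll": the turn about the tool's z in rad. A call has 1 to 12 rows; each row shifts and turns the commanded pose from where the row before left it, along the tool's axes as they then stand; what a row does not reach is not made up. A row lasts 1/12 s, in which the tool goes at most 41.7 mm and 7.16 degrees, less where a joint would pass 70% of its speed; a pose out of reach is approached as far as the arm can. A call with a gripper value outside its range is refused whole. OPENING is the finger opening in mm, from 0 to 85.4, set as the call begins (- or left out, the last holds). The fingers move at their own pace and stop on an object; FORCE is the grip in N (left out, the last holds). Time passes only in rows, so rows that do not move let the fingers close. It gives the time, the measured TCP pose, the force, the opening and the grip force at its end, in the units of the state.
- ctrl.get_obs(): the state, without advancing time (a new reading comes with each control period).
- optics.get_image(name): name is "scene" or "top" or "wrist"; returns (picture, depth): 480x640x3 uint8, red, green, blue; 480x640 float32, m along the optical axis (not along the pixel's ray), 0 where there is no reading.
- optics.camera_params(name): a dict with "mtx" (3x3 intrinsics, pixels), "extrinsics" (4x4, takes a point from camera to world coordinates); the wrist camera has in their place "tool_from_camera" (4x4, takes a point from camera to tool coordinates, whose origin is the TCP and whose axes are the flange's). Camera axes: x right, y down, z forward; pixel columns grow to the right and rows downward; lengths in m; the calibration is good to about 2 mm. A picture is of the moment at which its call begins: read the wrist's pose just before it. camera_params takes no time and is no camera call.
- ctrl.finish_job(): hands the job in; it is judged then, once.
The state is a dict: "t": time; "q": joint angles; "dq": joint speeds; "effort": joint torques, N m; "tool_pos": TCP position; "tool_rot": TCP orientation; "contact_force": force on the tool from outside, world axes, zero at the start; "wrist_torque": the same for the moment, N m; "opening": finger opening in m; "grip_force": force on a finger pad.
Only numpy, scipy, OpenCV 4.12 (cv2) and the standard library are available. Lean on these libraries where they do the work, as an engineer would, in place of code of your own. Each camera call takes 0.05 s, during which the arm holds its last target. There are 200 camera calls.

## Working session

There is one attempt and no reset: what is moved stays moved. The work goes in short steps, Python scripts to look and compute and a shell command to move; the robot and the scene stay as the last step left them, time stands still between calls to the robot, and variables do not carry over. Pictures are saved under pics/ and viewed, at most 14 in all, crops included, and the job is handed in when it is done.

```bash
ls; mkdir -p pics; python3 - <<'E'
from station import ctrl, optics
import cv2, numpy as np
o=ctrl.get_obs(); print(o, ctrl.grasp_offset)
for n in ("scene","top"):
    p,d=optics.get_image(n); cv2.imwrite(f"pics/{n}0.png",p[:,:,::-1]); np.save(f"pics/{n}0.npy",d)
    c=optics.camera_params(n); print(n,np.round(c["mtx"],1).tolist(),np.round(c["extrinsics"],3).tolist())
print(np.round(optics.camera_params("wrist")["tool_from_camera"],3).tolist())
E
```

```text
pics
{'t': 0.0, 'q': array([ 1.10101919e+00,  5.33481590e-02,  1.61428179e+00, -1.96289088e-05,
        1.47600105e+00, -1.18995201e-01]), 'dq': array([ 6.51919652e-04,  9.58488775e-05,  4.91728037e-04,  2.20217865e-05,
       -1.08083987e-03,  1.53423566e-04]), 'effort': array([ 1.45741476e-03, -3.93678761e+01, -3.70178175e+01, -2.64452234e-05,
        6.89784836e-03,  2.08265000e-06]), 'tool_pos': array([0.21449004, 0.5863839 , 0.23007571]), 'tool_rot': array([-5.48083195e-01, -3.09283066e+00,  3.07242619e-03]), 'contact_force': array([ 0.21343695, -0.54723406, -0.49858003]), 'wrist_torque': array([-0.03078031,  0.01641472, -0.06741624]), 'grip_force': 0.0, 'opening': 0.0852987079918071} 0.0187
scene [[593.0, 0.0, 322.2], [0.0, 593.0, 251.6], [0.0, 0.0, 1.0]] [[0.724, -0.504, 0.471, -0.086], [-0.689, -0.519, 0.505, -0.641], [-0.01, -0.691, -0.723, 0.919], [0.0, 0.0, 0.0, 1.0]]
top [[592.3, 0.0, 317.9], [0.0, 592.3, 235.5], [0.0, 0.0, 1.0]] [[-0.027, -0.982, 0.184, 0.252], [-0.999, 0.031, 0.021, -0.033], [-0.027, -0.184, -0.983, 1.393], [0.0, 0.0, 0.0, 1.0]]
[[0.0, -0.949, -0.316, 0.08], [1.0, 0.0, -0.0, 0.0], [0.0, -0.316, 0.949, -0.141], [0.0, 0.0, 0.0, 1.0]]
```

View pics/top0.png

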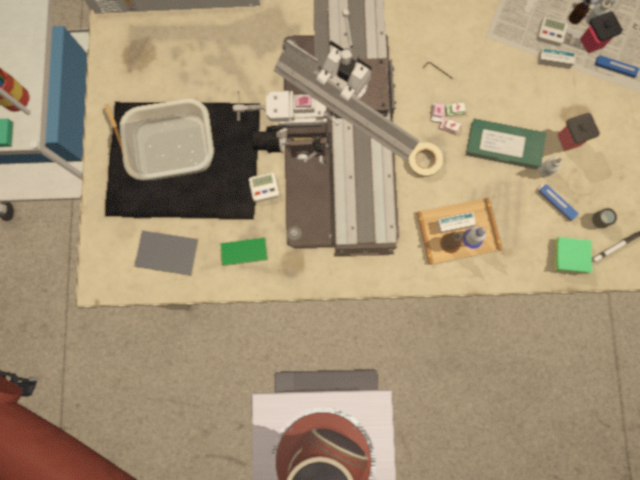

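View pics/scene0.png

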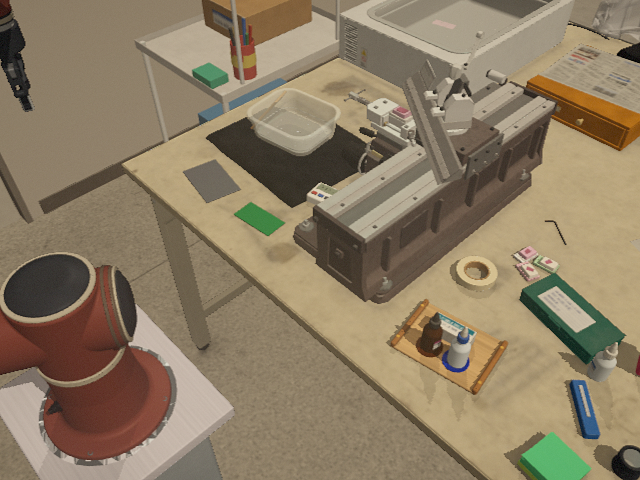

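The top view shows the mat at (166,253), the green pad at (244,251), and the board at (459,231). On the board are the brown bottle (452,242), the blue bottle (474,237) and the carton (457,222). The scene view agrees: brown at (431,336), blue at (458,350).

```bash
cat > h.py <<'E'
import cv2, numpy as np
from scipy.spatial.transform import Rotation as R
from station import ctrl, optics
def cam(n):
    c=optics.camera_params(n)
    if n=="wrist":
        o=ctrl.get_obs(); T=np.eye(4); T[:3,:3]=R.from_rotvec(o["tool_rot"]).as_matrix(); T[:3,3]=o["tool_pos"]
        return c["mtx"],T@c["tool_from_camera"]
    return c["mtx"],c["extrinsics"]
def ray(uv,K,E,z):
    uv=np.atleast_2d(uv).astype(float)
    d=np.c_[uv,np.ones(len(uv))]@np.linalg.inv(K).T@E[:3,:3].T
    return E[:3,3]+d*((z-E[2,3])/d[:,2])[:,None]
def cloud(d,K,E):
    v,u=np.mgrid[:d.shape[0],:d.shape[1]]
    p=np.stack([(u-K[0,2])/K[0,0]*d,(v-K[1,2])/K[1,1]*d,d],-1)
    return p@E[:3,:3].T+E[:3,3]
def rect(pts):
    (c,s,a)=cv2.minAreaRect((pts[:,:2]*1000).astype(np.float32)); return np.round(c,1),np.round(s,1),round(a,1)
def big(m):
    c,_=cv2.findContours(m.astype(np.uint8),cv2.RETR_EXTERNAL,cv2.CHAIN_APPROX_NONE); return max(c,key=cv2.contourArea)[:,0]
E
python3 - <<'E'
from h import *
for n in ("top","scene"):
    im=cv2.imread(f"pics/{n}0.png"); d=np.load(f"pics/{n}0.npy"); K,E=cam(n); P=cloud(d,K,E)
    h=cv2.cvtColor(im,cv2.COLOR_BGR2HSV).astype(int); H,S,V=h[...,0],h[...,1],h[...,2]
    v,u=np.mgrid[:480,:640]
    box=lambda a,b,c,e:(u>a)&(u<c)&(v>b)&(v<e)
    if n=="top": B=dict(mat=box(125,222,208,285),pad=box(212,230,275,272),brd=box(410,190,510,270))
    else: B=dict(mat=box(175,150,250,210),pad=box(225,195,295,240),brd=box(380,295,515,395))
    for k,m in dict(mat=B['mat']&(S<50)&(V<130),pad=B['pad']&(H>45)&(H<80)&(S>120)).items():
        print(n,k,rect(ray(big(m),K,E,.003)), 'z',np.median(P[m][:,2]).round(4))
    m=B['brd']&(P[...,2]>.028)&(P[...,2]<.044)&(S<140)
    print(n,'carton',rect(ray(big(m),K,E,.036)),m.sum())
    bl=B['brd']&(H>105)&(H<130)&(S>110); q=big(bl); print(n,'blue px',bl.sum(),cv2.minAreaRect(q))
    t=B['brd']&(P[...,2]>.06); print('tall',t.sum(), np.round(P[t][:, :2].min(0),3),np.round(P[t][:,:2].max(0),3),P[t][:,2].max())
    w=B['brd']&(H>8)&(H<22)&(S>110)&(V>120); print('board',rect(ray(big(cv2.morphologyEx(w.astype(np.uint8),cv2.MORPH_CLOSE,np.ones((25,25)))),K,E,.01)))
    x0,y0,x1,y1=(400,185,520,275) if n=="top" else (375,290,520,395)
    cv2.imwrite(f"pics/{n}crop.png",cv2.resize(im[y0:y1,x0:x1],None,fx=5,fy=5,interpolation=cv2.INTER_CUBIC))
E
```

```text
top mat (array([483.4, 363.3]), array([132.5,  83.2]), 79.8) z 0.0035
top pad (array([480.9, 176.8]), array([ 50.1, 102.9]), 6.1) z 0.0033
top carton (array([ 529.5, -325.6]), array([30.9, 83.8]), 10.1) 529Traceback (most recent call last):
  File "<stdin>", line 13, in <module>
  File "h.py", line 21, in big
    c,_=cv2.findContours(m.astype(np.uint8),cv2.RETR_EXTERNAL,cv2.CHAIN_APPROX_NONE); return max(c,key=cv2.contourArea)[:,0]
                                                                                             ~~~^^^^^^^^^^^^^^^^^^^^^^^
ValueError: max() iterable argument is empty
```

```bash
python3 - <<'E'
from h import *
for n in ("top","scene"):
    im=cv2.imread(f"pics/{n}0.png"); d=np.load(f"pics/{n}0.npy"); K,E=cam(n); P=cloud(d,K,E)
    h=cv2.cvtColor(im,cv2.COLOR_BGR2HSV).astype(int); H,S,V=h[...,0],h[...,1],h[...,2]
    v,u=np.mgrid[:480,:640]
    box=lambda a,b,c,e:(u>a)&(u<c)&(v>b)&(v<e)
    if n=="top": B=dict(mat=box(125,222,208,285),pad=box(212,230,275,272),brd=box(410,190,510,270))
    else: B=dict(mat=box(175,150,250,210),pad=box(225,195,295,240),brd=box(380,295,515,395))
    for k,m in dict(mat=B['mat']&(S<50)&(V<130),pad=B['pad']&(H>45)&(H<80)&(S>120)).items():
        print(n,k,rect(ray(big(m),K,E,.003)), 'z',np.median(P[m][:,2]).round(4))
    m=B['brd']&(P[...,2]>.028)&(P[...,2]<.044)&(S<140)
    print(n,'carton',rect(ray(big(m),K,E,.036)),m.sum())
    t=B['brd']&(P[...,2]>.055)
    k,L,st,ce=cv2.connectedComponentsWithStats(t.astype(np.uint8))
    for i in range(1,k):
        if st[i,4]>15:
            q=P[L==i]; print(' tall',st[i],np.round(ce[i]),'med xy',np.round(np.median(q,0),4),'max z',q[:,2].max().round(3), 'V',np.median(V[L==i]))
            for lo in(.05,.06,.07,.08,.09):
                s=q[(q[:,2]>lo)&(q[:,2]<lo+.01)]
                if len(s): print('   ',lo,len(s),np.round((s[:,:2].min(0)+s[:,:2].max(0))/2,3),np.round(np.ptp(s[:,:2],axis=0),3))
    w=B['brd']&(H>5)&(H<25)&(S>90)&(V>110); print('board',rect(ray(big(cv2.morphologyEx(w.astype(np.uint8),cv2.MORPH_CLOSE,np.ones((25,25)))),K,E,.01)))
    x0,y0,x1,y1=(400,185,520,275) if n=="top" else (375,290,520,395)
    cv2.imwrite(f"pics/{n}crop.png",cv2.resize(im[y0:y1,x0:x1],None,fx=5,fy=5,interpolation=cv2.INTER_CUBIC))
E
```

```text
top mat (array([483.4, 363.3]), array([132.5,  83.2]), 79.8) z 0.0035
top pad (array([480.9, 176.8]), array([ 50.1, 102.9]), 6.1) z 0.0033
top carton (array([ 529.5, -325.6]), array([30.9, 83.8]), 10.1) 529
 tall [470 227  15  15 177] [477. 233.] med xy [ 0.4925 -0.3626  0.0666] max z 1.393 V 157.0
    0.05 38 [ 0.495 -0.366] [0.033 0.031]
    0.06 58 [ 0.495 -0.366] [0.03  0.029]
    0.07 16 [ 0.496 -0.367] [0.021 0.021]
    0.08 41 [ 0.496 -0.367] [0.019 0.02 ]
    0.09 13 [ 0.496 -0.366] [0.008 0.009]
 tall [447 232  15  15 167] [454. 238.] med xy [ 0.4827 -0.3092  0.0661] max z 1.393 V 99.0
    0.05 41 [ 0.485 -0.313] [0.033 0.032]
    0.06 49 [ 0.485 -0.311] [0.03  0.024]
    0.07 14 [ 0.486 -0.312] [0.018 0.017]
    0.08 39 [ 0.487 -0.313] [0.019 0.018]
    0.09 16 [ 0.484 -0.312] [0.015 0.01 ]
board (array([ 512.3, -333.2]), array([133.5, 188.3]), 9.9)
scene mat (array([481.8, 361.4]), array([138.6,  86.7]), 79.4) z 0.003
scene pad (array([479.2, 174.9]), array([ 54.5, 108.2]), 5.5) z 0.0032
scene carton (array([ 524.8, -319.1]), array([37. , 54.1]), 9.8) 596
 tall [424 312  19  27 327] [434. 326.] med xy [ 0.4801 -0.3186  0.0676] max z 0.919 V 74.0
    0.05 72 [ 0.483 -0.315] [0.034 0.034]
    0.06 99 [ 0.482 -0.315] [0.025 0.029]
    0.07 38 [ 0.483 -0.316] [0.016 0.02 ]
    0.08 73 [ 0.484 -0.315] [0.02 0.02]
    0.09 32 [ 0.484 -0.316] [0.011 0.01 ]
 tall [451 326  20  28 352] [462. 341.] med xy [ 0.4899 -0.372   0.0668] max z 0.919 V 149.0
    0.05 80 [ 0.494 -0.369] [0.034 0.034]
    0.06 107 [ 0.491 -0.369] [0.028 0.028]
    0.07 42 [ 0.493 -0.369] [0.017 0.02 ]
    0.08 77 [ 0.495 -0.369] [0.02  0.019]
    0.09 31 [ 0.494 -0.369] [0.011 0.011]
board (array([ 493.3, -339.1]), array([185.5, 196.9]), 5.7)
```

View pics/scenecrop.png

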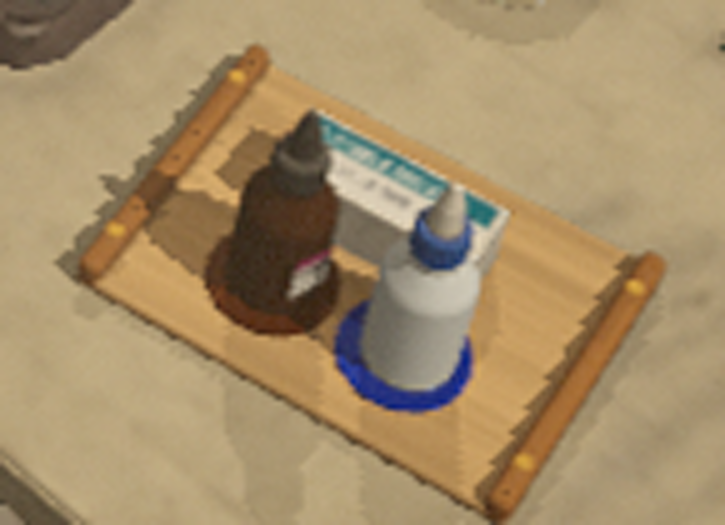

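The crop shows the brown bottle's foot at about (285,290) and the blue bottle's at about (415,375), with both discs partly visible. Merging the two views gives brown (0.4845,-0.314) and blue (0.4945,-0.3675), which is 54.4 mm apart as it should be, with the board yawed about 10°. I'll now move to a viewing pose over the board.

```bash
cat > to.py <<'E'
# shift in tool axes to reach world x y z (m), yaw (deg) of the closing axis
import sys; from h import *
a=[float(s) for s in sys.argv[1:]]
o=ctrl.get_obs(); M=R.from_rotvec(o["tool_rot"]).as_matrix(); y=np.degrees(np.arctan2(M[1,1],M[0,1]))
dy=(a[3]-y+90)%180-90
d=(np.array(a[:3])-o["tool_pos"])*1000
print("pos",np.round(o["tool_pos"],4),"yaw %.1f tilt %.2f t %.1f open %.1f grip %.1f"%(y,np.degrees(np.arccos(-M[2,2])),o["t"],o["opening"]*1e3,o["grip_force"]))
print("shift now",np.round(M.T@d,1),"roll",round(-np.radians(dy),3),"| shift after roll",np.round((M@R.from_euler('z',-dy,degrees=True).as_matrix()).T@d,1))
E
python3 -m handwheel '[{"tz":-8,"roll":0.116},{"tz":-8,"roll":0.116},{"tz":-8,"roll":0.116},{"tz":-8,"roll":0.116},{"tz":-8,"roll":0.116},{"tz":-8,"roll":0.116},{"tz":-8,"roll":0.116},{"tz":-8,"roll":0.116},{"tz":-8,"roll":0.116}]' 85
python3 -m handwheel '[{"tx":-30,"ty":24.5},{"tx":-30,"ty":24.5},{"tx":-30,"ty":24.5},{"tx":-30,"ty":24.5},{"tx":-30,"ty":24.5},{"tx":-30,"ty":24.5},{"tx":-30,"ty":24.5},{"tx":-30,"ty":24.5},{"tx":-30,"ty":24.5}]'
python3 to.py 0.5 -0.275 0.3 10.2
```

```text
pos [0.2145 0.5864 0.2302] yaw 69.9 tilt 0.11 t 0.1 open 85.3 grip 0.0
shift now [-564.1 -711.   -68.6] roll 1.042 | shift after roll [-898.4  128.3  -68.6]$[0]: bad value
$[0]: bad value
```

```bash
python3 -m handwheel '[{"tx":0,"ty":0,"tz":-8,"roll":0.116}]' 85; python3 -m handwheel '[{"tz":-8.0}]' 85;  python3 -m handwheel --help | head -20
```

```text
t: 0.18
tool_pos: [0.2141, 0.5857, 0.2364]
tool_rot: [-0.729, -3.055, 0.008]
contact_force: [0.3, -0.7, -0.5]
opening: 0.0852
grip_force: 0.0$[0]: bad value
invalid input: not JSON, or not a number
```

```bash
python3 -m handwheel '[{"tx":0,"ty":0,"tz":-8,"roll":0.116},{"tx":0,"ty":0,"tz":-8,"roll":0.116},{"tx":0,"ty":0,"tz":-8,"roll":0.116},{"tx":0,"ty":0,"tz":-8,"roll":0.116},{"tx":0,"ty":0,"tz":-8,"roll":0.116},{"tx":0,"ty":0,"tz":-8,"roll":0.116},{"tx":0,"ty":0,"tz":-8,"roll":0.116},{"tx":0,"ty":0,"tz":-8,"roll":0.116}]' 85 | head -2
python3 -m handwheel '[{"tx":-30,"ty":24.5,"tz":0,"roll":0},{"tx":-30,"ty":24.5,"tz":0,"roll":0},{"tx":-30,"ty":24.5,"tz":0,"roll":0},{"tx":-30,"ty":24.5,"tz":0,"roll":0},{"tx":-30,"ty":24.5,"tz":0,"roll":0},{"tx":-30,"ty":24.5,"tz":0,"roll":0},{"tx":-30,"ty":24.5,"tz":0,"roll":0},{"tx":-30,"ty":24.5,"tz":0,"roll":0},{"tx":-30,"ty":24.5,"tz":0,"roll":0}]' | head -2
python3 to.py 0.5 -0.275 0.3 10.2
```

```text
t: 0.85
tool_pos: [0.2146, 0.5866, 0.3029]
t: 1.6
tool_pos: [0.4801, 0.3581, 0.3027]
pos [0.4801 0.3581 0.3027] yaw 10.1 tilt 0.04 t 1.6 open 85.0 grip 0.0
shift now [-626.8  -91.2    2.9] roll -0.002 | shift after roll [-626.6  -92.5    2.9]
```

```bash
cat > w.py <<'E'
import sys; from h import *
n=sys.argv[1]; K,E=cam("wrist"); p,d=optics.get_image("wrist")
cv2.imwrite(f"pics/{n}.png",p[:,:,::-1]); np.savez(f"pics/{n}.npz",d=d,K=K,E=E)
E
python3 w.py wmat
python3 -m handwheel '[{"tx":-39,"ty":-5.7,"tz":0,"roll":0},{"tx":-39,"ty":-5.7,"tz":0,"roll":0},{"tx":-39,"ty":-5.7,"tz":0,"roll":0},{"tx":-39,"ty":-5.7,"tz":0,"roll":0},{"tx":-39,"ty":-5.7,"tz":0,"roll":0},{"tx":-39,"ty":-5.7,"tz":0,"roll":0},{"tx":-39,"ty":-5.7,"tz":0,"roll":0},{"tx":-39,"ty":-5.7,"tz":0,"roll":0}]' | head -2
python3 -m handwheel '[{"tx":-39,"ty":-5.7,"tz":0,"roll":0},{"tx":-39,"ty":-5.7,"tz":0,"roll":0},{"tx":-39,"ty":-5.7,"tz":0,"roll":0},{"tx":-39,"ty":-5.7,"tz":0,"roll":0},{"tx":-39,"ty":-5.7,"tz":0,"roll":0},{"tx":-39,"ty":-5.7,"tz":0,"roll":0},{"tx":-39,"ty":-5.7,"tz":0,"roll":0},{"tx":-39,"ty":-5.7,"tz":0,"roll":0}]' | head -2
python3 w.py wbrd; python3 to.py 0.4845 -0.314 0.2 10.2
python3 - <<'E'
import cv2, numpy as np
cv2.imwrite("pics/both.png",cv2.resize(np.hstack([cv2.imread("pics/wmat.png"),cv2.imread("pics/wbrd.png")]),(800,300),interpolation=cv2.INTER_AREA))
E
```

```text
t: 2.32
tool_pos: [0.4882, 0.043, 0.3029]
t: 2.98
tool_pos: [0.4981, -0.2723, 0.3028]
pos [ 0.4975 -0.2784  0.3021] yaw 9.8 tilt 0.26 t 3.0 open 85.0 grip 0.0
shift now [-32.4 -18.6 102.3] roll -0.008 | shift after roll [-32.3 -18.9 102.3]
```

View pics/both.png

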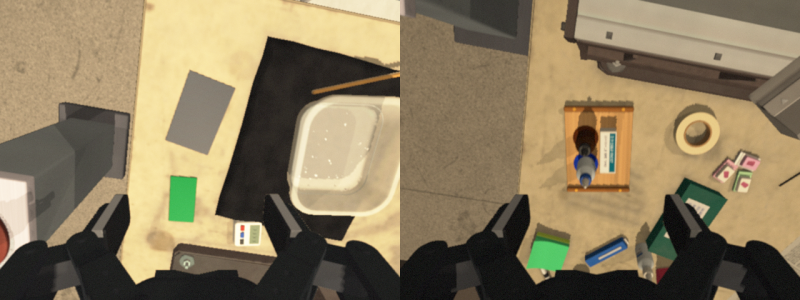

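The left frame has the mat at (200,112) and the pad at (183,199). In the right frame the board is at (597,147), the carton top at (608,152) and the bottles at about (585,155). The arm was still settling, so I'll retake the board view at rest and measure.

```bash
python3 -m handwheel '[{"tx":0,"ty":0,"tz":0,"roll":0},{"tx":0,"ty":0,"tz":0,"roll":0},{"tx":0,"ty":0,"tz":0,"roll":0}]'|head -2;python3 w.py wbrd2
cat > mb.py <<'E'
import sys; from h import *
def load(n):
    z=np.load(f"pics/{n}.npz"); im=cv2.imread(f"pics/{n}.png"); h=cv2.cvtColor(im,cv2.COLOR_BGR2HSV).astype(int)
    return im,h[...,0],h[...,1],h[...,2],z['K'],z['E'],cloud(z['d'],z['K'],z['E'])
def near(P,x,y,r): return np.hypot(P[...,0]-x,P[...,1]-y)<r
E
python3 - <<'E'
from mb import *
im,H,S,V,K,E,P=load("wmat")
m=near(P,.482,.362,.1)&(S<60)&(V<140)&(abs(P[...,2]-.003)<.004); m=cv2.morphologyEx(m.astype(np.uint8),cv2.MORPH_OPEN,np.ones((5,5)))
print('mat',rect(ray(big(m),K,E,.003)))
m=near(P,.48,.176,.08)&(H>45)&(H<80)&(S>120); print('pad',rect(ray(big(m),K,E,.003)))
im,H,S,V,K,E,P=load("wbrd2")
Z=P[...,2]; m=near(P,.51,-.335,.1)&(Z>.031)&(Z<.041)&(S<160)
m=cv2.morphologyEx(m.astype(np.uint8),cv2.MORPH_OPEN,np.ones((3,3)))
print('carton',rect(ray(big(m),K,E,.036)),m.sum())
for c in((.4845,-.314),(.4945,-.3675)):
    for lo in (.05,.06,.07,.08,.09):
        s=P[near(P,*c,.025)&(Z>lo)&(Z<lo+.01)]
        if len(s): print(c,lo,len(s),np.round((s[:,:2].min(0)+s[:,:2].max(0))/2,4),np.round(np.ptp(s[:,:2],axis=0),3),s[:,2].max())
m=near(P,.51,-.335,.13)&(H>3)&(H<25)&(S>90)&(Z>.003)
print('board',rect(ray(big(cv2.morphologyEx(m.astype(np.uint8),cv2.MORPH_CLOSE,np.ones((25,25)))),K,E,.012)))
E
python3 to.py 0.4845 -0.314 0.15 10.2
```

```text
t: 3.28
tool_pos: [0.4986, -0.2697, 0.303]
mat (array([491.3, 395.3]), array([68.6, 86.1]), 79.3)
pad (array([482.7, 176.4]), array([ 54. , 107.4]), 6.1)
carton (array([ 531.1, -328. ]), array([29.8, 81.7]), 10.1) 1657
(0.4845, -0.314) 0.05 328 [ 0.4873 -0.3135] [0.035 0.031] 0.05998759762515099
(0.4845, -0.314) 0.06 141 [ 0.4872 -0.3119] [0.025 0.019] 0.06996795839942954
(0.4845, -0.314) 0.07 55 [ 0.4872 -0.3104] [0.02  0.009] 0.07976281770721833
(0.4845, -0.314) 0.08 197 [ 0.4877 -0.3154] [0.02  0.019] 0.08989887080210007
(0.4845, -0.314) 0.09 67 [ 0.4879 -0.3148] [0.01  0.007] 0.09999769154455479
(0.4945, -0.3675) 0.05 301 [ 0.497  -0.3669] [0.034 0.029] 0.05998180430398192
(0.4945, -0.3675) 0.06 150 [ 0.497  -0.3659] [0.025 0.02 ] 0.0697633545023365
(0.4945, -0.3675) 0.07 73 [ 0.4973 -0.3634] [0.019 0.009] 0.07994363140963584
(0.4945, -0.3675) 0.08 180 [ 0.4979 -0.3687] [0.02  0.018] 0.08993653245262062
(0.4945, -0.3675) 0.09 68 [ 0.498  -0.3674] [0.01  0.008] 0.09992976671656145
board (array([ 561.4, -570.3]), array([983.9, 291.3]), 10.2)
pos [ 0.4987 -0.2694  0.3032] yaw 10.2 tilt 0.02 t 3.3 open 85.0 grip 0.0
shift now [-41.4 -21.9 153.2] roll -0.001 | shift after roll [-41.4 -21.9 153.2]
```

Wrist estimates are brown (0.4875,-0.3145), blue (0.4975,-0.3675) and carton 29.8 x 81.7 mm at (0.531,-0.328), yaw 10.1°. Sizes and spacing agree with the fixed cameras. Next I take the brown bottle.

```bash
python3 -m handwheel '[{"tx":-20.7,"ty":-10.3,"tz":20,"roll":0},{"tx":-20.7,"ty":-10.2,"tz":20,"roll":0},{"tx":0,"ty":0,"tz":30,"roll":0},{"tx":0,"ty":0,"tz":30,"roll":0},{"tx":0,"ty":0,"tz":30,"roll":0},{"tx":0,"ty":0,"tz":30,"roll":0},{"tx":0,"ty":0,"tz":30,"roll":0},{"tx":0,"ty":0,"tz":20,"roll":0},{"tx":0,"ty":0,"tz":0,"roll":0},{"tx":0,"ty":0,"tz":0,"roll":0}]' | head -2; python3 to.py 0.486 -0.3142 0.042 10.2
```

```text
t: 4.17
tool_pos: [0.4854, -0.3133, 0.0925]
pos [ 0.4854 -0.3133  0.0925] yaw 10.2 tilt 0.14 t 4.2 open 84.9 grip 0.0
shift now [-1.1  0.5 50.5] roll -0.0 | shift after roll [-1.1  0.5 50.5]
```

```bash
python3 -m handwheel '[{"tx":-1,"ty":0.5,"tz":20,"roll":0},{"tx":0,"ty":0,"tz":20,"roll":0},{"tx":0,"ty":0,"tz":10,"roll":0},{"tx":0,"ty":0,"tz":0,"roll":0}]' ; python3 -m handwheel '[{"tx":0,"ty":0,"tz":0,"roll":0},{"tx":0,"ty":0,"tz":0,"roll":0},{"tx":0,"ty":0,"tz":0,"roll":0},{"tx":0,"ty":0,"tz":0,"roll":0},{"tx":0,"ty":0,"tz":0,"roll":0},{"tx":0,"ty":0,"tz":0,"roll":0},{"tx":0,"ty":0,"tz":0,"roll":0},{"tx":0,"ty":0,"tz":0,"roll":0},{"tx":0,"ty":0,"tz":0,"roll":0},{"tx":0,"ty":0,"tz":0,"roll":0},{"tx":0,"ty":0,"tz":0,"roll":0},{"tx":0,"ty":0,"tz":0,"roll":0}]' 20 30
```

```text
t: 4.5
tool_pos: [0.486, -0.315, 0.0427]
tool_rot: [-2.016, -2.407, -0.0]
contact_force: [0.2, 0.8, -1.3]
opening: 0.0852
grip_force: 0.0
t: 5.5
tool_pos: [0.487, -0.3167, 0.0449]
tool_rot: [2.016, 2.407, -0.0]
contact_force: [-1.8, 0.1, 5.6]
opening: 0.0326
grip_force: 29.7
```

```bash
python3 w.py g1; python3 - <<'E'
from h import *
p,d=optics.get_image("scene"); a=p[290:390,375:515,::-1]
w=cv2.imread("pics/g1.png")
cv2.imwrite("pics/g1v.png",np.hstack([cv2.resize(a,(400,300),interpolation=cv2.INTER_CUBIC),cv2.resize(w,(400,300))]))
E
```

```text
(no output)
```

View pics/g1v.png

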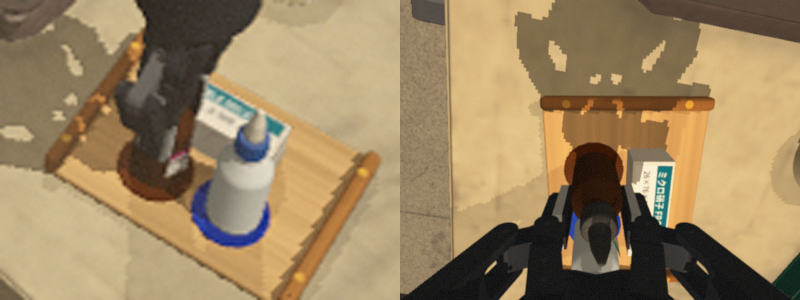

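The view shows the bottle upright, but the pads are high up, closing on the shoulder around (590,215). The 32.6 mm opening and the 5.6 N upward force say the same. I'll open, go 7 mm lower and grip again.

```bash
python3 -m handwheel '[{"tx":0,"ty":0,"tz":0,"roll":0},{"tx":0,"ty":0,"tz":0,"roll":0},{"tx":0,"ty":0,"tz":0,"roll":0},{"tx":0,"ty":0,"tz":0,"roll":0},{"tx":0,"ty":0,"tz":0,"roll":0},{"tx":0,"ty":0,"tz":0,"roll":0}]' 60|tail -4; python3 w.py g2; python3 to.py 0.486 -0.3150 0.037 10.2; python3 - <<'E'
from mb import *
im,H,S,V,K,E,P=load("g2"); Z=P[...,2]
for lo in (.045,.055,.065,.08,.09):
    s=P[near(P,.486,-.3142,.022)&(Z>lo)&(Z<lo+.01)]
    if len(s): print(lo,len(s),np.round((s[:,:2].min(0)+s[:,:2].max(0))/2,4),np.round(np.ptp(s[:,:2],axis=0),3))
E
```

```text
tool_rot: [-2.017, -2.408, -0.0]
contact_force: [-0.9, 0.1, -0.0]
opening: 0.0602
grip_force: 0.0
pos [ 0.4863 -0.3158  0.0431] yaw 10.1 tilt 0.02 t 6.2 open 60.1 grip 0.0
shift now [ 0.8 -0.1  6.1] roll -0.002 | shift after roll [ 0.8 -0.1  6.1]
0.045 1235 [ 0.4872 -0.3123] [0.035 0.03 ]
0.055 2903 [ 0.4873 -0.3128] [0.033 0.029]
0.065 684 [ 0.4878 -0.3113] [0.021 0.013]
0.08 1993 [ 0.4877 -0.3143] [0.02  0.019]
0.09 1067 [ 0.4881 -0.3141] [0.011 0.009]
```

```bash
python3 -m handwheel '[{"tx":1.2,"ty":1,"tz":3.5,"roll":0},{"tx":0,"ty":0,"tz":3,"roll":0},{"tx":0,"ty":0,"tz":0,"roll":0}]' ; python3 -m handwheel '[{"tx":0,"ty":0,"tz":0,"roll":0},{"tx":0,"ty":0,"tz":0,"roll":0},{"tx":0,"ty":0,"tz":0,"roll":0},{"tx":0,"ty":0,"tz":0,"roll":0},{"tx":0,"ty":0,"tz":0,"roll":0},{"tx":0,"ty":0,"tz":0,"roll":0},{"tx":0,"ty":0,"tz":0,"roll":0},{"tx":0,"ty":0,"tz":0,"roll":0}]' 20 30
```

```text
t: 6.4
tool_pos: [0.4866, -0.314, 0.0358]
tool_rot: [-2.016, -2.407, 0.0]
contact_force: [0.0, -1.1, -0.6]
opening: 0.0601
grip_force: 0.0
t: 7.07
tool_pos: [0.4872, -0.3146, 0.0369]
tool_rot: [2.017, 2.408, -0.0]
contact_force: [0.8, -0.7, 0.4]
opening: 0.0335
grip_force: 29.9
```

```bash
python3 -m handwheel '[{"tx":0,"ty":0,"tz":-10,"roll":0},{"tx":0,"ty":0,"tz":-25,"roll":0},{"tx":0,"ty":0,"tz":-30,"roll":0},{"tx":0,"ty":0,"tz":-35,"roll":0},{"tx":0,"ty":0,"tz":-35,"roll":0.09},{"tx":0,"ty":0,"tz":-35,"roll":0.09},{"tx":0,"ty":0,"tz":-35,"roll":0.09},{"tx":0,"ty":0,"tz":-30,"roll":0.09},{"tx":0,"ty":0,"tz":-30,"roll":0},{"tx":0,"ty":0,"tz":0,"roll":0}]'; python3 to.py 0.4888 0.394 0.3 -10.4
```

```text
t: 7.9
tool_pos: [0.4891, -0.3161, 0.3111]
tool_rot: [2.406, 2.0, 0.004]
contact_force: [0.9, -0.3, 0.9]
opening: 0.0334
grip_force: 30.1
pos [ 0.4891 -0.3161  0.3111] yaw -10.5 tilt 0.77 t 7.9 open 33.4 grip 30.1
shift now [ 698.2 -130.2    5. ] roll -0.002 | shift after roll [ 698.4 -128.6    5. ]
```

```bash
python3 -m handwheel '[{"tx":20,"ty":-3.7,"tz":0,"roll":0},{"tx":35,"ty":-6.4,"tz":0,"roll":0},{"tx":39,"ty":-7.1,"tz":0,"roll":0},{"tx":39,"ty":-7.1,"tz":0,"roll":0},{"tx":39,"ty":-7.1,"tz":0,"roll":0},{"tx":39,"ty":-7.1,"tz":0,"roll":0},{"tx":39,"ty":-7.1,"tz":0,"roll":0},{"tx":39,"ty":-7.1,"tz":0,"roll":0},{"tx":39,"ty":-7.1,"tz":0,"roll":0},{"tx":39,"ty":-7.1,"tz":0,"roll":0},{"tx":39,"ty":-7.1,"tz":0,"roll":0}]'|head -2
python3 -m handwheel '[{"tx":39,"ty":-7.1,"tz":0,"roll":0},{"tx":39,"ty":-7.1,"tz":0,"roll":0},{"tx":39,"ty":-7.1,"tz":0,"roll":0},{"tx":39,"ty":-7.1,"tz":0,"roll":0},{"tx":39,"ty":-7.1,"tz":0,"roll":0},{"tx":37,"ty":-6.8,"tz":0,"roll":0},{"tx":35,"ty":-6.8,"tz":0,"roll":0},{"tx":20,"ty":-3.5,"tz":0,"roll":0},{"tx":0,"ty":0,"tz":0,"roll":0},{"tx":0,"ty":0,"tz":0,"roll":0},{"tx":0,"ty":0,"tz":0,"roll":0}]'|tail -6
python3 w.py m1; python3 to.py 0.4888 0.394 0.032 -10.4
python3 - <<'E'
from mb import *
im,H,S,V,K,E,P=load("m1"); Z=P[...,2]
m=near(P,.482,.362,.1)&(S<60)&(V<150)&(abs(Z-.003)<.005); print('mat',rect(ray(big(m),K,E,.003)))
cv2.imwrite("pics/m1v.png",cv2.resize(im,(400,300)))
E
```

```text
t: 8.82
tool_pos: [0.4878, 0.1001, 0.3017]
t: 9.73
tool_pos: [0.4893, 0.3893, 0.3014]
tool_rot: [2.416, 2.008, -0.002]
contact_force: [0.1, -0.0, -1.1]
opening: 0.0332
grip_force: 30.0
pos [0.4895 0.3889 0.3017] yaw -10.6 tilt 0.04 t 9.8 open 33.6 grip 30.0
shift now [  5.   -1.6 269.7] roll -0.003 | shift after roll [  5.   -1.6 269.7]
mat (array([485.5, 367.6]), array([127.3,  86.6]), 79.3)
```

View pics/m1v.png

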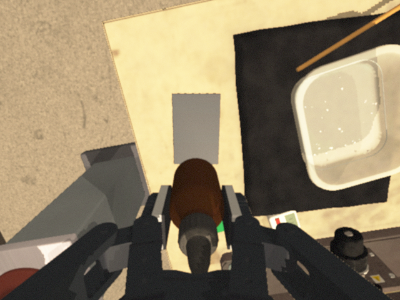

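The bottle hangs straight in the fingers at (198,195), with the mat at (196,127). I'll lower it.

```bash
python3 -m handwheel '[{"tx":5,"ty":-1.5,"tz":30,"roll":0},{"tx":0,"ty":0,"tz":35,"roll":0},{"tx":0,"ty":0,"tz":35,"roll":0},{"tx":0,"ty":0,"tz":35,"roll":0},{"tx":0,"ty":0,"tz":35,"roll":0},{"tx":0,"ty":0,"tz":35,"roll":0},{"tx":0,"ty":0,"tz":30,"roll":0},{"tx":0,"ty":0,"tz":20,"roll":0},{"tx":0,"ty":0,"tz":0,"roll":0},{"tx":0,"ty":0,"tz":0,"roll":0}]'|tail -6; python3 to.py 0.4888 0.394 0.032 -10.4
python3 -m handwheel '[{"tx":0,"ty":0,"tz":6,"roll":0},{"tx":0,"ty":0,"tz":4,"roll":0},{"tx":0,"ty":0,"tz":2.5,"roll":0},{"tx":0,"ty":0,"tz":0,"roll":0},{"tx":0,"ty":0,"tz":0,"roll":0}]'
```

```text
t: 10.62
tool_pos: [0.4884, 0.3936, 0.046]
tool_rot: [-2.417, -2.006, 0.004]
contact_force: [-0.1, -0.2, -0.3]
opening: 0.0334
grip_force: 30.1
pos [0.4884 0.3936 0.046 ] yaw -10.6 tilt 0.15 t 10.6 open 33.4 grip 30.1
shift now [ 0.5  0.3 14. ] roll -0.004 | shift after roll [ 0.5  0.3 14. ]
t: 11.03
tool_pos: [0.4892, 0.3953, 0.0349]
tool_rot: [2.416, 2.008, 0.001]
contact_force: [0.0, 1.0, -0.3]
opening: 0.0334
grip_force: 30.1
```

```bash
python3 -m handwheel '[{"tx":0,"ty":0,"tz":1,"roll":0},{"tx":0,"ty":0,"tz":1,"roll":0},{"tx":0,"ty":0,"tz":0,"roll":0},{"tx":0,"ty":0,"tz":0,"roll":0}]'|head -4
```

```text
t: 11.37
tool_pos: [0.4889, 0.3951, 0.0323]
tool_rot: [2.416, 2.008, -0.0]
contact_force: [-0.1, -0.6, -0.7]
```

```bash
python3 -m handwheel '[{"tx":0,"ty":0,"tz":0.7,"roll":0},{"tx":0,"ty":0,"tz":0,"roll":0},{"tx":0,"ty":0,"tz":0,"roll":0}]'|sed -n '2p;4p'; python3 -m handwheel '[{"tx":0,"ty":0,"tz":0.7,"roll":0},{"tx":0,"ty":0,"tz":0,"roll":0},{"tx":0,"ty":0,"tz":0,"roll":0}]'|sed -n '2p;4p'
```

```text
tool_pos: [0.489, 0.3953, 0.0319]
contact_force: [-0.7, 0.1, 1.4]
tool_pos: [0.4891, 0.3954, 0.0319]
contact_force: [-2.2, -1.0, 4.9]
```

Touchdown is at TCP z 0.032. I'll release, rise and return to the blue bottle.

```bash
python3 -m handwheel '[{"tx":0,"ty":0,"tz":0,"roll":0},{"tx":0,"ty":0,"tz":0,"roll":0},{"tx":0,"ty":0,"tz":0,"roll":0},{"tx":0,"ty":0,"tz":0,"roll":0},{"tx":0,"ty":0,"tz":0,"roll":0},{"tx":0,"ty":0,"tz":0,"roll":0},{"tx":0,"ty":0,"tz":-5,"roll":0},{"tx":0,"ty":0,"tz":-15,"roll":0},{"tx":0,"ty":0,"tz":-20,"roll":0}]' 85 30 |tail -6
python3 -m handwheel '[{"tx":0,"ty":0,"tz":-30,"roll":0},{"tx":0,"ty":0,"tz":-35,"roll":0},{"tx":0,"ty":0,"tz":-35,"roll":0},{"tx":0,"ty":0,"tz":-35,"roll":-0.09},{"tx":0,"ty":0,"tz":-35,"roll":-0.09},{"tx":0,"ty":0,"tz":-30,"roll":-0.09},{"tx":0,"ty":0,"tz":-30,"roll":-0.09},{"tx":0,"ty":0,"tz":0,"roll":0}]' |head -2; python3 w.py m2; python3 to.py 0.497 -0.3675 0.3 10.2
python3 - <<'E'
from mb import *
im,H,S,V,K,E,P=load("m2"); Z=P[...,2]
s=P[near(P,.489,.395,.03)&(Z>.075)&(Z<.12)]; print(len(s),np.round((s.min(0)+s.max(0))/2,4),s[:,2].max())
s=P[near(P,.489,.395,.03)&(Z>.03)&(Z<.065)]; print(len(s),np.round((s.min(0)+s.max(0))/2,4),np.ptp(s,axis=0))
E
```

```text
t: 12.62
tool_pos: [0.4877, 0.3944, 0.0703]
tool_rot: [-2.416, -2.008, 0.006]
contact_force: [-0.6, 0.5, 0.3]
opening: 0.0846
grip_force: 0.0
t: 13.28
tool_pos: [0.4912, 0.3967, 0.3119]
pos [0.4905 0.3962 0.3083] yaw 10.1 tilt 0.63 t 13.3 open 84.7 grip 0.0
shift now [-753.1 -127.3    3.9] roll -0.002 | shift after roll [-752.8 -128.9    3.9]
294 [0.491  0.3937 0.0879] 0.1006937903033831
519 [0.4908 0.3951 0.0475] [0.03454297 0.0342211  0.03439552]
```

```bash
python3 -m handwheel '[{"tx":-25,"ty":-4,"tz":0,"roll":0},{"tx":-39,"ty":-6.6,"tz":0,"roll":0},{"tx":-39,"ty":-6.6,"tz":0,"roll":0},{"tx":-39,"ty":-6.6,"tz":0,"roll":0},{"tx":-39,"ty":-6.6,"tz":0,"roll":0},{"tx":-39,"ty":-6.6,"tz":0,"roll":0},{"tx":-39,"ty":-6.6,"tz":0,"roll":0},{"tx":-39,"ty":-6.6,"tz":0,"roll":0},{"tx":-39,"ty":-6.6,"tz":0,"roll":0},{"tx":-39,"ty":-6.6,"tz":0,"roll":0},{"tx":-39,"ty":-6.6,"tz":0,"roll":0}]'|head -2
python3 -m handwheel '[{"tx":-39,"ty":-6.6,"tz":0,"roll":0},{"tx":-39,"ty":-6.6,"tz":0,"roll":0},{"tx":-39,"ty":-6.6,"tz":0,"roll":0},{"tx":-39,"ty":-6.6,"tz":0,"roll":0},{"tx":-39,"ty":-6.6,"tz":0,"roll":0},{"tx":-39,"ty":-6.6,"tz":0,"roll":0},{"tx":-39,"ty":-6.6,"tz":0,"roll":0},{"tx":-39,"ty":-6.6,"tz":0,"roll":0},{"tx":-25,"ty":-4,"tz":0,"roll":0},{"tx":0,"ty":0,"tz":0,"roll":0},{"tx":0,"ty":0,"tz":0,"roll":0},{"tx":0,"ty":0,"tz":0,"roll":0}]'|head -2
python3 w.py b3; python3 - <<'E'
from mb import *
im,H,S,V,K,E,P=load("b3"); Z=P[...,2]
s=P[near(P,.497,-.3675,.03)&(Z>.078)&(Z<.12)]; print(len(s),np.round((s.min(0)+s.max(0))/2,4),s[:,2].max())
s=P[near(P,.497,-.3675,.025)&(Z>.045)&(Z<.068)]; print(len(s),np.round((s.min(0)+s.max(0))/2,4),np.ptp(s,axis=0))
E
python3 to.py 0.497 -0.3675 0.0365 10.2
```

```text
t: 14.25
tool_pos: [0.4916, -0.0274, 0.3004]
t: 15.25
tool_pos: [0.4955, -0.3667, 0.3003]
336 [ 0.4979 -0.3695  0.0914] 0.10474597172822225
511 [ 0.4969 -0.3696  0.0556] [0.03439653 0.03468977 0.01975136]
pos [ 0.4957 -0.3663  0.3006] yaw 10.1 tilt 0.05 t 15.3 open 84.9 grip 0.0
shift now [ -1.7   1.2 264.1] roll -0.001 | shift after roll [ -1.7   1.2 264.1]
```

```bash
python3 -m handwheel '[{"tx":-3,"ty":1.2,"tz":30,"roll":0},{"tx":0,"ty":0,"tz":35,"roll":0},{"tx":0,"ty":0,"tz":35,"roll":0},{"tx":0,"ty":0,"tz":35,"roll":0},{"tx":0,"ty":0,"tz":35,"roll":0},{"tx":0,"ty":0,"tz":30,"roll":0},{"tx":0,"ty":0,"tz":20,"roll":0},{"tx":0,"ty":0,"tz":0,"roll":0},{"tx":0,"ty":0,"tz":0,"roll":0}]'|head -2;python3 to.py 0.4972 -0.369 0.0365 10.2
python3 -m handwheel '[{"tx":0,"ty":0,"tz":20,"roll":0},{"tx":0,"ty":0,"tz":16,"roll":0},{"tx":0,"ty":0,"tz":8,"roll":0},{"tx":0,"ty":0,"tz":0,"roll":0},{"tx":0,"ty":0,"tz":0,"roll":0}]'|sed -n '2p;4p'; python3 to.py 0.4972 -0.369 0.0365 10.2
```

```text
t: 16.05
tool_pos: [0.4971, -0.3683, 0.0801]
pos [ 0.4971 -0.3683  0.0801] yaw 10.2 tilt 0.15 t 16.1 open 85.2 grip 0.0
shift now [-0.8  0.  43.6] roll -0.0 | shift after roll [-0.8  0.  43.6]
tool_pos: [0.4982, -0.3705, 0.0385]
contact_force: [-0.4, 0.5, 0.4]
pos [ 0.4982 -0.3705  0.0385] yaw 10.1 tilt 0.11 t 16.5 open 85.0 grip 0.0
shift now [ 1.7 -0.7  2. ] roll -0.002 | shift after roll [ 1.7 -0.7  2. ]
```

```bash
python3 -m handwheel '[{"tx":0.8,"ty":0,"tz":1.5,"roll":0},{"tx":0,"ty":0,"tz":0,"roll":0},{"tx":0,"ty":0,"tz":0,"roll":0},{"tx":0,"ty":0,"tz":0,"roll":0},{"tx":0,"ty":0,"tz":0,"roll":0},{"tx":0,"ty":0,"tz":0,"roll":0},{"tx":0,"ty":0,"tz":0,"roll":0},{"tx":0,"ty":0,"tz":0,"roll":0},{"tx":0,"ty":0,"tz":0,"roll":0},{"tx":0,"ty":0,"tz":0,"roll":0},{"tx":0,"ty":0,"tz":0,"roll":0},{"tx":0,"ty":0,"tz":0,"roll":0}]' 20 30;python3 to.py 0.4972 -0.369 0.0365 10.2
```

```text
t: 17.47
tool_pos: [0.4977, -0.37, 0.0363]
tool_rot: [2.017, 2.407, -0.0]
contact_force: [-1.0, -1.1, 5.1]
opening: 0.033
grip_force: 30.5
pos [ 0.4977 -0.37    0.0363] yaw 10.1 tilt 0.08 t 17.5 open 33.0 grip 30.5
shift now [ 1.  -0.3 -0.2] roll -0.002 | shift after roll [ 1.  -0.3 -0.2]
```

```bash
python3 -m handwheel '[{"tx":0,"ty":0,"tz":-10,"roll":0},{"tx":0,"ty":0,"tz":-25,"roll":0},{"tx":0,"ty":0,"tz":-30,"roll":0},{"tx":0,"ty":0,"tz":-35,"roll":0},{"tx":0,"ty":0,"tz":-35,"roll":0.09},{"tx":0,"ty":0,"tz":-35,"roll":0.09},{"tx":0,"ty":0,"tz":-35,"roll":0.09},{"tx":0,"ty":0,"tz":-30,"roll":0.09},{"tx":0,"ty":0,"tz":-30,"roll":0},{"tx":0,"ty":0,"tz":0,"roll":0},{"tx":0,"ty":0,"tz":0,"roll":0}]'; python3 w.py l2; python3 to.py 0.478 0.331 0.3 -10.4
python3 - <<'E'
from mb import *
im,H,S,V,K,E,P=load("l2"); cv2.imwrite("pics/l2v.png",cv2.resize(im,(400,300)))
E
```

```text
t: 18.38
tool_pos: [0.4978, -0.3698, 0.3029]
tool_rot: [2.413, 2.006, 0.001]
contact_force: [0.6, 0.1, -1.6]
opening: 0.0334
grip_force: 30.1
pos [ 0.4971 -0.3692  0.3002] yaw -10.5 tilt 0.01 t 18.4 open 32.8 grip 30.1
shift now [ 6.849e+02 -1.468e+02  3.000e-01] roll -0.002 | shift after roll [ 6.852e+02 -1.452e+02  3.000e-01]
```

View pics/l2v.png

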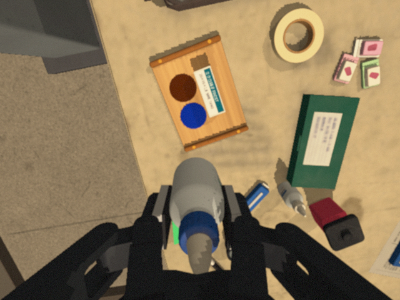

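The view shows the blue bottle hanging straight. The whole board is clear, with the brown disc at (182,88), the blue disc at (193,115) and the carton at (212,92). I'll measure the discs and carry on to the mat.

```bash
python3 - <<'E'
from mb import *
im,H,S,V,K,E,P=load("l2"); Z=P[...,2]
for n,m in dict(blue=near(P,.495,-.368,.045)&(H>105)&(S>150),brown=near(P,.487,-.314,.04)&(V<125)&((H<14)|(H>170))&(S>80)).items():
    q=big(m); p=ray(q,K,E,.008); c,r=cv2.minEnclosingCircle((p[:,:2]*1000).astype(np.float32)); e=cv2.fitEllipse((p[:,:2]*1000).astype(np.float32)); print(n,m.sum(),np.round(c,1),round(r,1),np.round(e[0],1),np.round(e[1],1))
m=near(P,.531,-.328,.07)&(Z>.03)&(Z<.042); print('carton',rect(ray(big(m),K,E,.036)))
E
python3 -m handwheel '[{"tx":20,"ty":-4.2,"tz":0,"roll":0},{"tx":35,"ty":-7.4,"tz":0,"roll":0},{"tx":39,"ty":-8.3,"tz":0,"roll":0},{"tx":39,"ty":-8.3,"tz":0,"roll":0},{"tx":39,"ty":-8.3,"tz":0,"roll":0},{"tx":39,"ty":-8.3,"tz":0,"roll":0},{"tx":39,"ty":-8.3,"tz":0,"roll":0},{"tx":39,"ty":-8.3,"tz":0,"roll":0},{"tx":39,"ty":-8.3,"tz":0,"roll":0},{"tx":39,"ty":-8.3,"tz":0,"roll":0},{"tx":39,"ty":-8.3,"tz":0,"roll":0}]'|head -2
python3 -m handwheel '[{"tx":39,"ty":-8.3,"tz":0,"roll":0},{"tx":39,"ty":-8.3,"tz":0,"roll":0},{"tx":39,"ty":-8.3,"tz":0,"roll":0},{"tx":39,"ty":-8.3,"tz":0,"roll":0},{"tx":39,"ty":-8.3,"tz":0,"roll":0},{"tx":35,"ty":-7.4,"tz":0,"roll":0},{"tx":29,"ty":-6.1,"tz":0,"roll":0},{"tx":20,"ty":-4.2,"tz":0,"roll":0},{"tx":0,"ty":0,"tz":0,"roll":0},{"tx":0,"ty":0,"tz":0,"roll":0},{"tx":0,"ty":0,"tz":0,"roll":0}]'|head -2;python3 to.py 0.478 0.331 0.032 -10.4
```

```text
blue 2656 [ 456.6 -619.8] 47.8 [ 457.4 -620. ] [79.4 94.8]
brown 1515 [ 485.8 -314.5] 24.0 [ 485.7 -314.7] [46.4 46.7]
carton (array([ 531.1, -329.1]), array([29.8, 81.5]), 9.9)
t: 19.35
tool_pos: [0.485, 0.0475, 0.2973]
t: 20.27
tool_pos: [0.4789, 0.3298, 0.2982]
pos [0.4789 0.3298 0.2982] yaw -10.6 tilt 0.22 t 20.3 open 33.0 grip 30.1
shift now [  1.7  -0.4 266.2] roll -0.003 | shift after roll [  1.7  -0.4 266.2]
```

```bash
python3 -m handwheel '[{"tx":1.5,"ty":-0.4,"tz":27,"roll":0},{"tx":0,"ty":0,"tz":35,"roll":0},{"tx":0,"ty":0,"tz":35,"roll":0},{"tx":0,"ty":0,"tz":35,"roll":0},{"tx":0,"ty":0,"tz":35,"roll":0},{"tx":0,"ty":0,"tz":35,"roll":0},{"tx":0,"ty":0,"tz":30,"roll":0},{"tx":0,"ty":0,"tz":20,"roll":0},{"tx":0,"ty":0,"tz":5,"roll":0},{"tx":0,"ty":0,"tz":3,"roll":0},{"tx":0,"ty":0,"tz":0,"roll":0},{"tx":0,"ty":0,"tz":0,"roll":0}]'|sed -n '2p;4p'
python3 -m handwheel '[{"tx":0,"ty":0,"tz":3,"roll":0},{"tx":0,"ty":0,"tz":2,"roll":0},{"tx":0,"ty":0,"tz":0,"roll":0},{"tx":0,"ty":0,"tz":0,"roll":0}]'|sed -n '2p;4p'
```

```text
tool_pos: [0.4809, 0.3324, 0.0424]
contact_force: [0.5, 0.2, -0.7]
tool_pos: [0.4796, 0.3323, 0.0358]
contact_force: [0.6, -0.4, -0.8]
```

```bash
python3 -m handwheel '[{"tx":0,"ty":0,"tz":2,"roll":0},{"tx":0,"ty":0,"tz":1,"roll":0},{"tx":0,"ty":0,"tz":0,"roll":0},{"tx":0,"ty":0,"tz":0,"roll":0}]'|sed -n '2p;4p';python3 -m handwheel '[{"tx":0,"ty":0,"tz":1,"roll":0},{"tx":0,"ty":0,"tz":0,"roll":0},{"tx":0,"ty":0,"tz":0,"roll":0}]'|sed -n '2p;4p';python3 -m handwheel '[{"tx":0,"ty":0,"tz":0.5,"roll":0},{"tx":0,"ty":0,"tz":0,"roll":0},{"tx":0,"ty":0,"tz":0,"roll":0}]'|sed -n '2p;4p'
```

```text
tool_pos: [0.4793, 0.3322, 0.0322]
contact_force: [-0.1, 0.0, -0.5]
tool_pos: [0.4794, 0.3322, 0.0314]
contact_force: [-0.2, 0.2, -1.5]
tool_pos: [0.4796, 0.3323, 0.0313]
contact_force: [-1.9, -1.4, 2.8]
```

```bash
python3 -m handwheel '[{"tx":0,"ty":0,"tz":0,"roll":0},{"tx":0,"ty":0,"tz":0,"roll":0},{"tx":0,"ty":0,"tz":0,"roll":0},{"tx":0,"ty":0,"tz":0,"roll":0},{"tx":0,"ty":0,"tz":0,"roll":0},{"tx":0,"ty":0,"tz":0,"roll":0},{"tx":0,"ty":0,"tz":-5,"roll":0},{"tx":0,"ty":0,"tz":-15,"roll":0},{"tx":0,"ty":0,"tz":-20,"roll":0}]' 85 30 |tail -2
python3 -m handwheel '[{"tx":0,"ty":0,"tz":-30,"roll":0},{"tx":0,"ty":0,"tz":-35,"roll":0},{"tx":0,"ty":0,"tz":-35,"roll":0},{"tx":0,"ty":0,"tz":-35,"roll":-0.09},{"tx":0,"ty":0,"tz":-35,"roll":-0.09},{"tx":0,"ty":0,"tz":-30,"roll":-0.09},{"tx":0,"ty":0,"tz":-30,"roll":-0.09},{"tx":0,"ty":0,"tz":0,"roll":0},{"tx":0,"ty":0,"tz":0,"roll":0}]' |head -2; python3 w.py m3; python3 to.py 0.531 -0.3285 0.3 10
python3 - <<'E'
from mb import *
im,H,S,V,K,E,P=load("m3"); Z=P[...,2]
for c in((.49,.394),(.479,.332)):
    for a,b in((.078,.12),(.03,.065)):
        s=P[near(P,*c,.03)&(Z>a)&(Z<b)]; print(len(s),np.round((s.min(0)+s.max(0))/2,4),s[:,2].max())
p,d=optics.get_image("scene"); cv2.imwrite("pics/m3v.png",cv2.resize(p[130:250,160:320,::-1],(640,480),interpolation=cv2.INTER_CUBIC))
E
```

```text
opening: 0.0849
grip_force: 0.0
t: 23.93
tool_pos: [0.4804, 0.3327, 0.3044]
pos [0.4796 0.3323 0.3017] yaw 10.0 tilt 0.09 t 24.0 open 84.8 grip 0.0
shift now [-659.6  -64.6    1.3] roll 0.001 | shift after roll [-659.7  -64.1    1.3]
174 [0.4907 0.3943 0.0893] 0.10051408763163289
576 [0.4904 0.3938 0.0446] 0.05898371004467651
159 [0.483  0.3325 0.0889] 0.09978075098381173
536 [0.4828 0.333  0.0472] 0.06432798709504317
```

View pics/m3v.png

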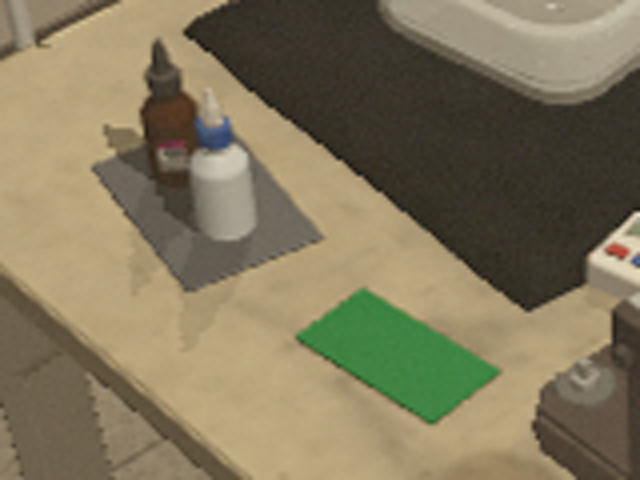

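Both bottles stand upright on the mat at about (170,140) and (225,190). Next is the carton.

```bash
python3 -m handwheel '[{"tx":-25,"ty":-2.5,"tz":0,"roll":0},{"tx":-38.5,"ty":-3.8,"tz":0,"roll":0},{"tx":-38.5,"ty":-3.8,"tz":0,"roll":0},{"tx":-38.5,"ty":-3.8,"tz":0,"roll":0},{"tx":-38.5,"ty":-3.8,"tz":0,"roll":0},{"tx":-38.5,"ty":-3.8,"tz":0,"roll":0},{"tx":-38.5,"ty":-3.8,"tz":0,"roll":0},{"tx":-38.5,"ty":-3.8,"tz":0,"roll":0},{"tx":-38.5,"ty":-3.8,"tz":0,"roll":0}]'|head -2
python3 -m handwheel '[{"tx":-38.5,"ty":-3.8,"tz":0,"roll":0},{"tx":-38.5,"ty":-3.8,"tz":0,"roll":0},{"tx":-38.5,"ty":-3.8,"tz":0,"roll":0},{"tx":-38.5,"ty":-3.8,"tz":0,"roll":0},{"tx":-38.5,"ty":-3.8,"tz":0,"roll":0},{"tx":-38.5,"ty":-3.8,"tz":0,"roll":0},{"tx":-38.5,"ty":-3.8,"tz":0,"roll":0},{"tx":-38.5,"ty":-3.8,"tz":0,"roll":0},{"tx":-18.5,"ty":-1.8,"tz":0,"roll":0},{"tx":0,"ty":0,"tz":0,"roll":0},{"tx":0,"ty":0,"tz":0,"roll":0},{"tx":0,"ty":0,"tz":0,"roll":0}]'|head -2
python3 w.py c1; python3 - <<'E'
from mb import *
im,H,S,V,K,E,P=load("c1"); Z=P[...,2]; ok=np.load("pics/c1.npz")['d']>0.1
for n,m,c in (("blue",near(P,.495,-.368,.045)&(H>105)&(H<130)&(S>130)&ok&(Z<.03),0),("brown",near(P,.487,-.314,.04)&(V<125)&((H<14)|(H>170))&(S>80)&ok,0)):
    q=big(m); p=(ray(q,K,E,.008)[:,:2]*1000).astype(np.float32); c,r=cv2.minEnclosingCircle(p); e=cv2.fitEllipse(p); print(n,m.sum(),np.round(c,1),round(r,1),np.round(e[0],1),np.round(e[1],1))
m=near(P,.531,-.328,.07)&(Z>.03)&(Z<.042)&ok; print('carton',rect(ray(big(m),K,E,.036)))
E
python3 to.py 0.531 -0.3285 0.01 10
```

```text
t: 24.78
tool_pos: [0.5042, -0.0031, 0.2984]
t: 25.78
tool_pos: [0.5304, -0.3275, 0.2991]
blue 1193 [ 494.8 -367.5] 23.7 [ 494.8 -367.3] [45.9 46.1]
brown 1657 [ 485.8 -314.6] 24.2 [ 485.9 -314.5] [46.5 47. ]
carton (array([ 531.6, -328.6]), array([29.2, 80.8]), 9.6)
pos [ 0.5306 -0.3272  0.2997] yaw 10.1 tilt 0.12 t 25.8 open 85.2 grip 0.0
shift now [ -1.8   0.5 289.7] roll 0.002 | shift after roll [ -1.8   0.5 289.7]
```

```bash
python3 -m handwheel '[{"tx":-1.5,"ty":1,"tz":25,"roll":0},{"tx":0,"ty":0,"tz":35,"roll":0},{"tx":0,"ty":0,"tz":35,"roll":0},{"tx":0,"ty":0,"tz":35,"roll":0},{"tx":0,"ty":0,"tz":35,"roll":0},{"tx":0,"ty":0,"tz":35,"roll":0},{"tx":0,"ty":0,"tz":20,"roll":0},{"tx":0,"ty":0,"tz":10,"roll":0},{"tx":0,"ty":0,"tz":0,"roll":0},{"tx":0,"ty":0,"tz":0,"roll":0}]'|head -2;python3 to.py 0.5315 -0.3286 0.011 10
python3 -m handwheel '[{"tx":0,"ty":0,"tz":20,"roll":0},{"tx":0,"ty":0,"tz":16,"roll":0},{"tx":0,"ty":0,"tz":12,"roll":0},{"tx":0,"ty":0,"tz":5,"roll":0},{"tx":0,"ty":0,"tz":0,"roll":0},{"tx":0,"ty":0,"tz":0,"roll":0}]'|sed -n '2p;4p';python3 to.py 0.5315 -0.3286 0.011 10
```

```text
t: 26.67
tool_pos: [0.5326, -0.3293, 0.0717]
pos [ 0.5326 -0.3293  0.0717] yaw 10.1 tilt 0.04 t 26.7 open 84.9 grip 0.0
shift now [ 0.9 -1.  60.7] roll 0.002 | shift after roll [ 0.9 -1.  60.7]
tool_pos: [0.5328, -0.3302, 0.0191]
contact_force: [-0.3, -0.1, -0.4]
pos [ 0.5328 -0.3302  0.0191] yaw 10.1 tilt 0.09 t 27.2 open 85.2 grip 0.0
shift now [ 1.9 -1.   8.1] roll 0.002 | shift after roll [ 1.9 -1.   8.1]
```

```bash
python3 -m handwheel '[{"tx":1.5,"ty":-1,"tz":7,"roll":0},{"tx":0,"ty":0,"tz":0,"roll":0},{"tx":0,"ty":0,"tz":0,"roll":0}]'|sed -n '2p;4p';python3 -m handwheel '[{"tx":0,"ty":0,"tz":0,"roll":0},{"tx":0,"ty":0,"tz":0,"roll":0},{"tx":0,"ty":0,"tz":0,"roll":0},{"tx":0,"ty":0,"tz":0,"roll":0},{"tx":0,"ty":0,"tz":0,"roll":0},{"tx":0,"ty":0,"tz":0,"roll":0},{"tx":0,"ty":0,"tz":0,"roll":0},{"tx":0,"ty":0,"tz":0,"roll":0},{"tx":0,"ty":0,"tz":0,"roll":0},{"tx":0,"ty":0,"tz":0,"roll":0},{"tx":0,"ty":0,"tz":0,"roll":0},{"tx":0,"ty":0,"tz":0,"roll":0}]' 15 40;python3 to.py 0.5315 -0.3286 0.011 10
```

```text
tool_pos: [0.5307, -0.3284, 0.011]
contact_force: [-0.4, -0.3, 0.2]
t: 28.42
tool_pos: [0.531, -0.3287, 0.0112]
tool_rot: [2.017, 2.408, -0.0]
contact_force: [0.1, -0.6, 2.9]
opening: 0.0296
grip_force: 41.5
pos [ 0.531  -0.3287  0.0112] yaw 10.1 tilt 0.04 t 28.4 open 29.6 grip 41.5
shift now [0.  0.5 0.2] roll 0.001 | shift after roll [0.  0.5 0.2]
```

```bash
python3 -m handwheel '[{"tx":0,"ty":0,"tz":-10,"roll":0},{"tx":0,"ty":0,"tz":-25,"roll":0},{"tx":0,"ty":0,"tz":-35,"roll":0},{"tx":0,"ty":0,"tz":-35,"roll":0},{"tx":0,"ty":0,"tz":-35,"roll":0},{"tx":0,"ty":0,"tz":-35,"roll":0},{"tx":0,"ty":0,"tz":-35,"roll":0.035},{"tx":0,"ty":0,"tz":-35,"roll":0.035},{"tx":0,"ty":0,"tz":-30,"roll":0},{"tx":0,"ty":0,"tz":-13,"roll":0},{"tx":0,"ty":0,"tz":0,"roll":0},{"tx":0,"ty":0,"tz":0,"roll":0}]'; python3 to.py 0.4813 0.1761 0.3 6
```

```text
t: 29.42
tool_pos: [0.5305, -0.3282, 0.298]
tool_rot: [-2.1, -2.335, 0.0]
contact_force: [0.0, -0.4, -2.8]
opening: 0.0291
grip_force: 41.1
pos [ 0.5305 -0.3282  0.298 ] yaw 6.1 tilt 0.06 t 29.4 open 29.1 grip 41.1
shift now [506.7   4.5  -1.7] roll 0.001 | shift after roll [506.7   3.7  -1.7]
```

```bash
python3 -m handwheel '[{"tx":20,"ty":0,"tz":0,"roll":0},{"tx":35,"ty":0,"tz":0,"roll":0},{"tx":38,"ty":0,"tz":0,"roll":0},{"tx":38,"ty":0,"tz":0,"roll":0},{"tx":38,"ty":1,"tz":0,"roll":0},{"tx":38,"ty":1,"tz":0,"roll":0},{"tx":38,"ty":1,"tz":0,"roll":0},{"tx":38,"ty":1,"tz":0,"roll":0}]'|head -2
python3 -m handwheel '[{"tx":38,"ty":0,"tz":0,"roll":0},{"tx":38,"ty":0,"tz":0,"roll":0},{"tx":38,"ty":0,"tz":0,"roll":0},{"tx":38,"ty":0,"tz":0,"roll":0},{"tx":36,"ty":0,"tz":0,"roll":0},{"tx":20,"ty":0,"tz":0,"roll":0},{"tx":14,"ty":0,"tz":0,"roll":0},{"tx":0,"ty":0,"tz":0,"roll":0},{"tx":0,"ty":0,"tz":0,"roll":0},{"tx":0,"ty":0,"tz":0,"roll":0}]'|head -2
python3 w.py p1; python3 to.py 0.4813 0.1761 0.0085 6; python3 - <<'E'
from mb import *
im,H,S,V,K,E,P=load("p1"); m=near(P,.48,.176,.08)&(H>45)&(H<80)&(S>120)&(np.load("pics/p1.npz")['d']>.1); print('pad',rect(ray(big(m),K,E,.003)))
cv2.imwrite("pics/p1v.png",cv2.resize(im,(400,300)))
E
```

```text
t: 30.08
tool_pos: [0.5029, -0.0447, 0.2945]
t: 30.92
tool_pos: [0.4806, 0.1734, 0.2965]
pos [0.481  0.1732 0.2971] yaw 6.0 tilt 0.17 t 31.0 open 29.0 grip 41.1
shift now [  3.1   1.5 288.6] roll 0.0 | shift after roll [  3.1   1.5 288.6]
pad (array([481. , 183.7]), array([54.4, 91.3]), 6.1)
```

View pics/p1v.png

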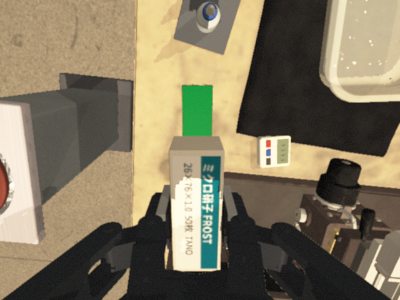

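The carton is held square above the pad, whose free part shows at (197,110). I'll lower it.

```bash
python3 -m handwheel '[{"tx":2.5,"ty":1,"tz":27,"roll":0},{"tx":0,"ty":0,"tz":35,"roll":0},{"tx":0,"ty":0,"tz":35,"roll":0},{"tx":0,"ty":0,"tz":35,"roll":0},{"tx":0,"ty":0,"tz":35,"roll":0},{"tx":0,"ty":0,"tz":35,"roll":0},{"tx":0,"ty":0,"tz":35,"roll":0},{"tx":0,"ty":0,"tz":20,"roll":0},{"tx":0,"ty":0,"tz":15,"roll":0},{"tx":0,"ty":0,"tz":5,"roll":0},{"tx":0,"ty":0,"tz":0,"roll":0},{"tx":0,"ty":0,"tz":0,"roll":0}]'|sed -n '2p;4p'
python3 -m handwheel '[{"tx":0,"ty":0,"tz":4,"roll":0},{"tx":0,"ty":0,"tz":2,"roll":0},{"tx":0,"ty":0,"tz":0,"roll":0},{"tx":0,"ty":0,"tz":0,"roll":0}]'|sed -n '2p;4p'; python3 to.py 0.4815 0.1755 0.008 6
```

```text
tool_pos: [0.4828, 0.1762, 0.0225]
contact_force: [-0.5, 0.8, -1.3]
tool_pos: [0.4824, 0.1768, 0.0164]
contact_force: [0.4, 0.5, -0.6]
pos [0.4824 0.1768 0.0164] yaw 6.1 tilt 0.05 t 32.3 open 29.2 grip 41.0
shift now [-1.2 -1.1  8.4] roll 0.001 | shift after roll [-1.2 -1.1  8.4]
```

```bash
python3 -m handwheel '[{"tx":-1,"ty":-1,"tz":4,"roll":0},{"tx":0,"ty":0,"tz":3,"roll":0},{"tx":0,"ty":0,"tz":0,"roll":0},{"tx":0,"ty":0,"tz":0,"roll":0}]'|sed -n '2p;4p';python3 -m handwheel '[{"tx":0,"ty":0,"tz":0.8,"roll":0},{"tx":0,"ty":0,"tz":0,"roll":0},{"tx":0,"ty":0,"tz":0,"roll":0}]'|sed -n '2p;4p';python3 -m handwheel '[{"tx":0,"ty":0,"tz":0.8,"roll":0},{"tx":0,"ty":0,"tz":0,"roll":0},{"tx":0,"ty":0,"tz":0,"roll":0}]'|sed -n '2p;4p'
```

```text
tool_pos: [0.4809, 0.1755, 0.0086]
contact_force: [-0.3, -0.4, -1.6]
tool_pos: [0.4813, 0.1756, 0.0082]
contact_force: [-0.0, 0.2, -1.6]
tool_pos: [0.4813, 0.1756, 0.0082]
contact_force: [-3.0, -0.6, 5.9]
```

```bash
python3 -m handwheel '[{"tx":0,"ty":0,"tz":0,"roll":0},{"tx":0,"ty":0,"tz":0,"roll":0},{"tx":0,"ty":0,"tz":0,"roll":0},{"tx":0,"ty":0,"tz":0,"roll":0},{"tx":0,"ty":0,"tz":0,"roll":0},{"tx":0,"ty":0,"tz":0,"roll":0},{"tx":0,"ty":0,"tz":-5,"roll":0},{"tx":0,"ty":0,"tz":-15,"roll":0},{"tx":0,"ty":0,"tz":-20,"roll":0}]' 85 30 |tail -2
python3 -m handwheel '[{"tx":0,"ty":0,"tz":-30,"roll":0},{"tx":0,"ty":0,"tz":-35,"roll":0},{"tx":0,"ty":0,"tz":-35,"roll":0.095},{"tx":0,"ty":0,"tz":-35,"roll":0.095},{"tx":0,"ty":0,"tz":-35,"roll":0.095},{"tx":0,"ty":0,"tz":-30,"roll":0},{"tx":0,"ty":0,"tz":0,"roll":0},{"tx":0,"ty":0,"tz":0,"roll":0},{"tx":0,"ty":0,"tz":0,"roll":0}]' |head -2; python3 w.py p2; python3 to.py 0.482 0.3325 0.22 -10.4
python3 - <<'E'
from mb import *
im,H,S,V,K,E,P=load("p2"); Z=P[...,2]; ok=np.load("pics/p2.npz")['d']>.1
m=near(P,.48,.176,.08)&(H>45)&(H<80)&(S>120)&ok; print('pad',rect(ray(np.argwhere(m)[:,::-1],K,E,.003)))
m=near(P,.48,.176,.07)&(Z>.027)&(Z<.039)&ok; print('carton',rect(ray(big(m),K,E,.033)), np.median(Z[m]))
cv2.imwrite("pics/p2v.png",cv2.resize(im,(400,300)))
E
```

```text
opening: 0.0853
grip_force: 0.0
t: 34.63
tool_pos: [0.4808, 0.1755, 0.2468]
pos [0.4804 0.1754 0.2457] yaw -10.2 tilt 0.15 t 34.7 open 85.2 grip 0.0
shift now [154.9 -26.3  25.6] roll 0.003 | shift after roll [154.8 -26.7  25.6]
pad (array([563.4,  50.6]), array([247.5, 402.3]), 58.9)
carton (array([483.1, 176. ]), array([29.9, 81.9]), 6.2) 0.03177725533359141
```

View pics/p2v.png

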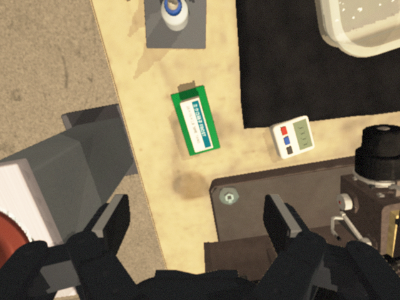

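The carton lies at (195,125), flat and square on the middle of the pad (measured (0.483,0.176), yaw 6.2°). Next I fetch the blue bottle.

```bash
python3 -m handwheel '[{"tx":25,"ty":-4.5,"tz":5,"roll":0},{"tx":38,"ty":-6.5,"tz":5,"roll":0},{"tx":38,"ty":-6.5,"tz":5,"roll":0},{"tx":34,"ty":-5.5,"tz":5,"roll":0},{"tx":20,"ty":-3.5,"tz":5,"roll":0},{"tx":0,"ty":0,"tz":30,"roll":0},{"tx":0,"ty":0,"tz":35,"roll":0},{"tx":0,"ty":0,"tz":20,"roll":0},{"tx":0,"ty":0,"tz":0,"roll":0},{"tx":0,"ty":0,"tz":0,"roll":0},{"tx":0,"ty":0,"tz":0,"roll":0}]'|head -2; python3 w.py b5; python3 - <<'E'
from mb import *
im,H,S,V,K,E,P=load("b5"); Z=P[...,2]
for c in((.482,.3325),(.49,.394)):
  s=P[near(P,*c,.025)&(Z>.078)&(Z<.12)]; print(len(s),np.round((s.min(0)+s.max(0))/2,4),s[:,2].max())
E
python3 to.py 0.482 0.3328 0.0315 -10.4
```

```text
t: 35.6
tool_pos: [0.4831, 0.3329, 0.1379]
509 [0.4828 0.3342 0.089 ] 0.09990466755421662
515 [0.4908 0.394  0.0891] 0.10010662447437746
pos [0.4837 0.3332 0.139 ] yaw -10.3 tilt 0.15 t 35.6 open 84.6 grip 0.0
shift now [ -0.8  -1.8 107.5] roll 0.002 | shift after roll [ -0.8  -1.8 107.5]
```

```bash
python3 -m handwheel '[{"tx":0,"ty":-2,"tz":30,"roll":0},{"tx":0,"ty":0,"tz":30,"roll":0},{"tx":0,"ty":0,"tz":25,"roll":0},{"tx":0,"ty":0,"tz":12,"roll":0},{"tx":0,"ty":0,"tz":5,"roll":0},{"tx":0,"ty":0,"tz":0,"roll":0},{"tx":0,"ty":0,"tz":0,"roll":0}]'|sed -n '2p;4p';python3 to.py 0.4815 0.3332 0.0315 -10.4
```

```text
tool_pos: [0.4822, 0.3339, 0.0374]
contact_force: [-0.2, -0.8, 0.6]
pos [0.4822 0.3339 0.0374] yaw -10.3 tilt 0.18 t 36.2 open 85.1 grip 0.0
shift now [-0.8 -0.6  5.9] roll 0.002 | shift after roll [-0.8 -0.6  5.9]
```

```bash
python3 -m handwheel '[{"tx":-0.5,"ty":0,"tz":3,"roll":0},{"tx":0,"ty":0,"tz":2,"roll":0},{"tx":0,"ty":0,"tz":0,"roll":0}]'|sed -n '2p;4p';python3 -m handwheel '[{"tx":0,"ty":0,"tz":0,"roll":0},{"tx":0,"ty":0,"tz":0,"roll":0},{"tx":0,"ty":0,"tz":0,"roll":0},{"tx":0,"ty":0,"tz":0,"roll":0},{"tx":0,"ty":0,"tz":0,"roll":0},{"tx":0,"ty":0,"tz":0,"roll":0},{"tx":0,"ty":0,"tz":0,"roll":0},{"tx":0,"ty":0,"tz":0,"roll":0},{"tx":0,"ty":0,"tz":0,"roll":0},{"tx":0,"ty":0,"tz":0,"roll":0},{"tx":0,"ty":0,"tz":0,"roll":0}]' 20 30
```

```text
tool_pos: [0.4811, 0.3329, 0.031]
contact_force: [-0.5, 0.4, -0.6]
t: 37.4
tool_pos: [0.4809, 0.3328, 0.0306]
tool_rot: [2.411, 2.014, 0.001]
contact_force: [-0.4, -0.1, 2.7]
opening: 0.0335
grip_force: 30.1
```

```bash
python3 -m handwheel '[{"tx":0,"ty":0,"tz":-10,"roll":0},{"tx":0,"ty":0,"tz":-25,"roll":0},{"tx":0,"ty":0,"tz":-30,"roll":0},{"tx":0,"ty":0,"tz":-35,"roll":0},{"tx":0,"ty":0,"tz":-35,"roll":-0.09},{"tx":0,"ty":0,"tz":-35,"roll":-0.09},{"tx":0,"ty":0,"tz":-35,"roll":-0.09},{"tx":0,"ty":0,"tz":-35,"roll":-0.088},{"tx":0,"ty":0,"tz":-30,"roll":0},{"tx":0,"ty":0,"tz":0,"roll":0},{"tx":0,"ty":0,"tz":0,"roll":0}]'|tail -2; python3 to.py 0.4948 -0.3674 0.3 10
```

```text
opening: 0.0329
grip_force: 30.0
pos [0.4813 0.333  0.3034] yaw 10.3 tilt 0.28 t 38.3 open 32.9 grip 30.0
shift now [-691.7 -111.4    1.9] roll 0.004 | shift after roll [-692.1 -108.4    1.9]
```

```bash
python3 -m handwheel '[{"tx":-22,"ty":-3.6,"tz":0,"roll":0},{"tx":-38,"ty":-6.1,"tz":0,"roll":0},{"tx":-38,"ty":-6.1,"tz":0,"roll":0},{"tx":-38,"ty":-6.1,"tz":0,"roll":0},{"tx":-38,"ty":-6.1,"tz":0,"roll":0},{"tx":-38,"ty":-6.1,"tz":0,"roll":0},{"tx":-38,"ty":-6.1,"tz":0,"roll":0},{"tx":-38,"ty":-6.1,"tz":0,"roll":0},{"tx":-38,"ty":-6.1,"tz":0,"roll":0},{"tx":-38,"ty":-6.1,"tz":0,"roll":0}]'|head -2
python3 -m handwheel '[{"tx":-38,"ty":-6.1,"tz":0,"roll":0},{"tx":-38,"ty":-6.1,"tz":0,"roll":0},{"tx":-38,"ty":-6.1,"tz":0,"roll":0},{"tx":-38,"ty":-6.1,"tz":0,"roll":0},{"tx":-38,"ty":-6.1,"tz":0,"roll":0},{"tx":-38,"ty":-6.1,"tz":0,"roll":0},{"tx":-38,"ty":-6.1,"tz":0,"roll":0},{"tx":-37,"ty":-6,"tz":0,"roll":0},{"tx":-20,"ty":-4,"tz":0,"roll":0},{"tx":0,"ty":0,"tz":0,"roll":0},{"tx":0,"ty":0,"tz":0,"roll":0},{"tx":0,"ty":0,"tz":0,"roll":0}]'|head -2
python3 to.py 0.4948 -0.3674 0.0356 10
```

```text
t: 39.15
tool_pos: [0.4864, -0.0375, 0.2978]
t: 40.15
tool_pos: [0.4931, -0.362, 0.2984]
pos [ 0.4931 -0.362   0.2984] yaw 10.3 tilt 0.20 t 40.1 open 33.1 grip 30.0
shift now [ -6.4   1.2 262.8] roll 0.005 | shift after roll [ -6.4   1.2 262.8]
```

```bash
python3 -m handwheel '[{"tx":-7,"ty":1.8,"tz":25,"roll":0.004},{"tx":0,"ty":0,"tz":35,"roll":0},{"tx":0,"ty":0,"tz":35,"roll":0},{"tx":0,"ty":0,"tz":35,"roll":0},{"tx":0,"ty":0,"tz":35,"roll":0},{"tx":0,"ty":0,"tz":35,"roll":0},{"tx":0,"ty":0,"tz":25,"roll":0},{"tx":0,"ty":0,"tz":15,"roll":0},{"tx":0,"ty":0,"tz":8,"roll":0},{"tx":0,"ty":0,"tz":0,"roll":0},{"tx":0,"ty":0,"tz":0,"roll":0}]'|sed -n '2p;4p'
python3 to.py 0.4955 -0.368 0.0356 10
```

```text
tool_pos: [0.4971, -0.3691, 0.0529]
contact_force: [-0.1, 0.3, -0.5]
pos [ 0.4971 -0.3691  0.0529] yaw 10.1 tilt 0.03 t 41.1 open 32.9 grip 30.0
shift now [ 1.3 -1.4 17.3] roll 0.002 | shift after roll [ 1.3 -1.4 17.3]
```

```bash
python3 -m handwheel '[{"tx":1,"ty":-1,"tz":8,"roll":0},{"tx":0,"ty":0,"tz":5,"roll":0},{"tx":0,"ty":0,"tz":2,"roll":0},{"tx":0,"ty":0,"tz":0,"roll":0},{"tx":0,"ty":0,"tz":0,"roll":0}]'|sed -n '2p;4p';python3 -m handwheel '[{"tx":0,"ty":0,"tz":1,"roll":0},{"tx":0,"ty":0,"tz":0.5,"roll":0},{"tx":0,"ty":0,"tz":0,"roll":0},{"tx":0,"ty":0,"tz":0,"roll":0}]'|sed -n '2p;4p';python3 -m handwheel '[{"tx":0,"ty":0,"tz":0.8,"roll":0},{"tx":0,"ty":0,"tz":0,"roll":0},{"tx":0,"ty":0,"tz":0,"roll":0}]'|sed -n '2p;4p'
```

```text
tool_pos: [0.4955, -0.369, 0.0375]
contact_force: [0.5, -0.5, -1.0]
tool_pos: [0.4955, -0.3689, 0.0359]
contact_force: [0.2, -0.4, -1.1]
tool_pos: [0.4957, -0.3691, 0.0356]
contact_force: [-1.2, 0.5, 2.8]
```

Contact is made at the expected height, so I release, rise and go for the brown bottle.

```bash
python3 -m handwheel '[{"tx":0,"ty":0,"tz":0,"roll":0},{"tx":0,"ty":0,"tz":0,"roll":0},{"tx":0,"ty":0,"tz":0,"roll":0},{"tx":0,"ty":0,"tz":0,"roll":0},{"tx":0,"ty":0,"tz":0,"roll":0},{"tx":0,"ty":0,"tz":0,"roll":0},{"tx":0,"ty":0,"tz":-5,"roll":0},{"tx":0,"ty":0,"tz":-15,"roll":0},{"tx":0,"ty":0,"tz":-20,"roll":0}]' 85 30 |tail -2
python3 -m handwheel '[{"tx":0,"ty":0,"tz":-30,"roll":0},{"tx":0,"ty":0,"tz":-35,"roll":0},{"tx":0,"ty":0,"tz":-35,"roll":0},{"tx":0,"ty":0,"tz":-35,"roll":0.09},{"tx":0,"ty":0,"tz":-35,"roll":0.09},{"tx":0,"ty":0,"tz":-30,"roll":0.09},{"tx":0,"ty":0,"tz":-25,"roll":0.09},{"tx":0,"ty":0,"tz":0,"roll":0},{"tx":0,"ty":0,"tz":0,"roll":0}]' |head -2; python3 w.py r1; python3 to.py 0.4905 0.394 0.3 -10.4
python3 - <<'E'
from mb import *
im,H,S,V,K,E,P=load("r1"); Z=P[...,2]; ok=np.load("pics/r1.npz")['d']>.1
s=P[ok&near(P,.496,-.369,.025)&(Z>.078)&(Z<.12)]; print(len(s),np.round((s.min(0)+s.max(0))/2,4),s[:,2].max())
s=P[ok&near(P,.496,-.369,.025)&(Z>.04)&(Z<.07)]; print(len(s),np.round((s.min(0)+s.max(0))/2,4),np.ptp(s,axis=0))
E
```

```text
opening: 0.0848
grip_force: 0.0
t: 43.57
tool_pos: [0.4961, -0.3695, 0.3029]
pos [ 0.4954 -0.3689  0.3002] yaw -10.5 tilt 0.04 t 43.6 open 84.9 grip 0.0
shift now [ 7.491e+02 -1.443e+02 -1.000e-01] roll -0.002 | shift after roll [ 7.495e+02 -1.425e+02 -1.000e-01]
331 [ 0.4985 -0.3693  0.0915] 0.10495642726991272
532 [ 0.4977 -0.369   0.0526] [0.03438748 0.03451546 0.02486688]
```

```bash
python3 -m handwheel '[{"tx":25,"ty":-4.8,"tz":0,"roll":0},{"tx":39,"ty":-7.5,"tz":0,"roll":0},{"tx":39,"ty":-7.5,"tz":0,"roll":0},{"tx":39,"ty":-7.5,"tz":0,"roll":0},{"tx":39,"ty":-7.5,"tz":0,"roll":0},{"tx":39,"ty":-7.5,"tz":0,"roll":0},{"tx":39,"ty":-7.5,"tz":0,"roll":0},{"tx":39,"ty":-7.5,"tz":0,"roll":0},{"tx":39,"ty":-7.5,"tz":0,"roll":0},{"tx":39,"ty":-7.5,"tz":0,"roll":0}]'|head -2
python3 -m handwheel '[{"tx":39,"ty":-7.5,"tz":0,"roll":0},{"tx":39,"ty":-7.5,"tz":0,"roll":0},{"tx":39,"ty":-7.5,"tz":0,"roll":0},{"tx":39,"ty":-7.5,"tz":0,"roll":0},{"tx":39,"ty":-7.5,"tz":0,"roll":0},{"tx":39,"ty":-7.5,"tz":0,"roll":0},{"tx":39,"ty":-7.5,"tz":0,"roll":0},{"tx":39,"ty":-7.5,"tz":0,"roll":0},{"tx":37,"ty":-7.5,"tz":0,"roll":0},{"tx":24,"ty":-4.5,"tz":0,"roll":0},{"tx":0,"ty":0,"tz":0,"roll":0},{"tx":0,"ty":0,"tz":0,"roll":0}]'|head -2
python3 to.py 0.4895 0.394 0.0315 -10.4
```

```text
t: 44.45
tool_pos: [0.4921, 0.0159, 0.2974]
t: 45.45
tool_pos: [0.4902, 0.3943, 0.2969]
pos [0.4902 0.3943 0.2969] yaw -10.4 tilt 0.29 t 45.5 open 84.9 grip 0.0
shift now [  0.5   0.3 265.4] roll -0.001 | shift after roll [  0.5   0.3 265.4]
```

```bash
python3 -m handwheel '[{"tx":0,"ty":0,"tz":25,"roll":0},{"tx":0,"ty":0,"tz":35,"roll":0},{"tx":0,"ty":0,"tz":35,"roll":0},{"tx":0,"ty":0,"tz":30,"roll":0},{"tx":0,"ty":0,"tz":15,"roll":0},{"tx":0,"ty":0,"tz":0,"roll":0},{"tx":0,"ty":0,"tz":0,"roll":0},{"tx":0,"ty":0,"tz":0,"roll":0}]'|head -2;  w=1; python3 w.py r2; python3 to.py 0.4895 0.394 0.0315 -10.4; python3 - <<'E'
from mb import *
im,H,S,V,K,E,P=load("r2"); Z=P[...,2]
s=P[near(P,.49,.394,.025)&(Z>.078)&(Z<.12)]; print(len(s),np.round((s.min(0)+s.max(0))/2,4),s[:,2].max())
E
```

```text
t: 46.12
tool_pos: [0.4927, 0.3941, 0.1625]
pos [0.4929 0.3944 0.1632] yaw -10.6 tilt 0.27 t 46.2 open 85.0 grip 0.0
shift now [ -1.5  -3.8 131.6] roll -0.004 | shift after roll [ -1.5  -3.8 131.6]
393 [0.4909 0.3951 0.0889] 0.099873407734624
```

```bash
python3 -m handwheel '[{"tx":0,"ty":-3,"tz":30,"roll":0},{"tx":0,"ty":0,"tz":35,"roll":0},{"tx":0,"ty":0,"tz":30,"roll":0},{"tx":0,"ty":0,"tz":20,"roll":0},{"tx":0,"ty":0,"tz":10,"roll":0},{"tx":0,"ty":0,"tz":0,"roll":0},{"tx":0,"ty":0,"tz":0,"roll":0}]'|sed -n '2p;4p';python3 to.py 0.4895 0.3945 0.0315 -10.4
```

```text
tool_pos: [0.4896, 0.3952, 0.0369]
contact_force: [0.5, 0.6, 0.1]
pos [0.4896 0.3952 0.0369] yaw -10.6 tilt 0.15 t 46.8 open 85.0 grip 0.0
shift now [-0.7  0.   5.4] roll -0.003 | shift after roll [-0.7 -0.   5.4]
```

```bash
python3 -m handwheel '[{"tx":-0.4,"ty":0,"tz":3,"roll":0},{"tx":0,"ty":0,"tz":1.5,"roll":0},{"tx":0,"ty":0,"tz":0,"roll":0}]'|sed -n '2p;4p';python3 -m handwheel '[{"tx":0,"ty":0,"tz":0,"roll":0},{"tx":0,"ty":0,"tz":0,"roll":0},{"tx":0,"ty":0,"tz":0,"roll":0},{"tx":0,"ty":0,"tz":0,"roll":0},{"tx":0,"ty":0,"tz":0,"roll":0},{"tx":0,"ty":0,"tz":0,"roll":0},{"tx":0,"ty":0,"tz":0,"roll":0},{"tx":0,"ty":0,"tz":0,"roll":0},{"tx":0,"ty":0,"tz":0,"roll":0},{"tx":0,"ty":0,"tz":0,"roll":0},{"tx":0,"ty":0,"tz":0,"roll":0}]' 20 30
python3 -m handwheel '[{"tx":0,"ty":0,"tz":-10,"roll":0},{"tx":0,"ty":0,"tz":-25,"roll":0},{"tx":0,"ty":0,"tz":-30,"roll":0},{"tx":0,"ty":0,"tz":-35,"roll":0},{"tx":0,"ty":0,"tz":-35,"roll":-0.09},{"tx":0,"ty":0,"tz":-35,"roll":-0.09},{"tx":0,"ty":0,"tz":-35,"roll":-0.09},{"tx":0,"ty":0,"tz":-35,"roll":-0.09},{"tx":0,"ty":0,"tz":-30,"roll":0},{"tx":0,"ty":0,"tz":0,"roll":0},{"tx":0,"ty":0,"tz":0,"roll":0}]'|tail -2; python3 to.py 0.4842 -0.3146 0.3 10
```

```text
tool_pos: [0.4892, 0.3945, 0.032]
contact_force: [0.3, 0.1, -0.9]
t: 47.92
tool_pos: [0.4885, 0.3942, 0.0308]
tool_rot: [2.417, 2.007, 0.001]
contact_force: [-1.3, 0.1, 2.3]
opening: 0.0334
grip_force: 30.2
opening: 0.0336
grip_force: 30.1
pos [0.489  0.3944 0.3037] yaw 10.0 tilt 0.29 t 48.8 open 33.6 grip 30.1
shift now [-697.4 -128.1    1.9] roll 0.0 | shift after roll [-697.4 -127.9    1.9]
```

```bash
python3 -m handwheel '[{"tx":-22,"ty":-4,"tz":0,"roll":0},{"tx":-38,"ty":-7,"tz":0,"roll":0},{"tx":-38,"ty":-7,"tz":0,"roll":0},{"tx":-38,"ty":-7,"tz":0,"roll":0},{"tx":-38,"ty":-7,"tz":0,"roll":0},{"tx":-38,"ty":-7,"tz":0,"roll":0},{"tx":-38,"ty":-7,"tz":0,"roll":0},{"tx":-38,"ty":-7,"tz":0,"roll":0},{"tx":-38,"ty":-7,"tz":0,"roll":0},{"tx":-38,"ty":-7,"tz":0,"roll":0}]'|head -2
python3 -m handwheel '[{"tx":-38,"ty":-7,"tz":0,"roll":0},{"tx":-38,"ty":-7,"tz":0,"roll":0},{"tx":-38,"ty":-7,"tz":0,"roll":0},{"tx":-38,"ty":-7,"tz":0,"roll":0},{"tx":-38,"ty":-7,"tz":0,"roll":0},{"tx":-38,"ty":-7,"tz":0,"roll":0},{"tx":-38,"ty":-7,"tz":0,"roll":0},{"tx":-37,"ty":-7,"tz":0,"roll":0},{"tx":-25,"ty":-5,"tz":0,"roll":0},{"tx":-5,"ty":0,"tz":0,"roll":0},{"tx":0,"ty":0,"tz":0,"roll":0},{"tx":0,"ty":0,"tz":0,"roll":0}]'|head -2
python3 to.py 0.4842 -0.3146 0.0358 10
```

```text
t: 49.67
tool_pos: [0.4842, 0.0223, 0.2979]
t: 50.67
tool_pos: [0.4831, -0.3137, 0.2986]
pos [ 0.4831 -0.3137  0.2986] yaw 10.0 tilt 0.21 t 50.7 open 33.6 grip 30.1
shift now [ -1.9   1.4 262.8] roll 0.0 | shift after roll [ -1.9   1.4 262.8]
```

```bash
python3 -m handwheel '[{"tx":0,"ty":0,"tz":25,"roll":0},{"tx":0,"ty":0,"tz":35,"roll":0},{"tx":0,"ty":0,"tz":35,"roll":0},{"tx":0,"ty":0,"tz":35,"roll":0},{"tx":0,"ty":0,"tz":20,"roll":0},{"tx":0,"ty":0,"tz":10,"roll":0},{"tx":0,"ty":0,"tz":0,"roll":0},{"tx":0,"ty":0,"tz":0,"roll":0}]'|sed -n '2p;4p'
python3 to.py 0.4842 -0.3146 0.0358 10
```

```text
tool_pos: [0.4841, -0.3138, 0.1411]
contact_force: [-0.4, -0.2, -0.5]
pos [ 0.4841 -0.3138  0.1411] yaw 10.1 tilt 0.02 t 51.3 open 33.5 grip 30.1
shift now [-7.000e-01 -1.000e-01  1.053e+02] roll 0.002 | shift after roll [-7.000e-01 -1.000e-01  1.053e+02]
```

```bash
python3 -m handwheel '[{"tx":0,"ty":0,"tz":25,"roll":0},{"tx":0,"ty":0,"tz":25,"roll":0},{"tx":0,"ty":0,"tz":20,"roll":0},{"tx":0,"ty":0,"tz":15,"roll":0},{"tx":0,"ty":0,"tz":8,"roll":0},{"tx":0,"ty":0,"tz":0,"roll":0},{"tx":0,"ty":0,"tz":0,"roll":0}]'|sed -n '2p;4p'
python3 to.py 0.4842 -0.3146 0.0358 10
python3 -m handwheel '[{"tx":0,"ty":0,"tz":4,"roll":0},{"tx":0,"ty":0,"tz":2,"roll":0},{"tx":0,"ty":0,"tz":0,"roll":0},{"tx":0,"ty":0,"tz":0,"roll":0}]'|sed -n '2p;4p'
```

```text
tool_pos: [0.4848, -0.3153, 0.0494]
contact_force: [0.8, -0.1, -1.0]
pos [ 0.4848 -0.3153  0.0494] yaw 10.0 tilt 0.15 t 51.9 open 33.4 grip 30.1
shift now [ 0.8 -0.4 13.6] roll 0.001 | shift after roll [ 0.8 -0.4 13.6]
tool_pos: [0.4839, -0.3148, 0.042]
contact_force: [0.8, 0.9, -0.8]
```

```bash
python3 -m handwheel '[{"tx":0,"ty":0,"tz":3,"roll":0},{"tx":0,"ty":0,"tz":2,"roll":0},{"tx":0,"ty":0,"tz":0,"roll":0},{"tx":0,"ty":0,"tz":0,"roll":0}]'|sed -n '2p;4p';python3 -m handwheel '[{"tx":0,"ty":0,"tz":1,"roll":0},{"tx":0,"ty":0,"tz":0,"roll":0},{"tx":0,"ty":0,"tz":0,"roll":0}]'|sed -n '2p;4p';python3 -m handwheel '[{"tx":0,"ty":0,"tz":0.8,"roll":0},{"tx":0,"ty":0,"tz":0,"roll":0},{"tx":0,"ty":0,"tz":0,"roll":0}]'|sed -n '2p;4p'
```

```text
tool_pos: [0.4834, -0.3145, 0.0362]
contact_force: [-0.6, -0.0, -1.4]
tool_pos: [0.4838, -0.3148, 0.0359]
contact_force: [-0.8, 0.5, 1.0]
tool_pos: [0.4839, -0.3149, 0.0358]
contact_force: [-2.3, 1.1, 5.7]
```

Touchdown. I release, rise clear and check.

```bash
python3 -m handwheel '[{"tx":0,"ty":0,"tz":0,"roll":0},{"tx":0,"ty":0,"tz":0,"roll":0},{"tx":0,"ty":0,"tz":0,"roll":0},{"tx":0,"ty":0,"tz":0,"roll":0},{"tx":0,"ty":0,"tz":0,"roll":0},{"tx":0,"ty":0,"tz":0,"roll":0},{"tx":0,"ty":0,"tz":-5,"roll":0},{"tx":0,"ty":0,"tz":-15,"roll":0},{"tx":0,"ty":0,"tz":-20,"roll":0}]' 85 30 |tail -2
python3 -m handwheel '[{"tx":0,"ty":0,"tz":-30,"roll":0},{"tx":0,"ty":0,"tz":-35,"roll":0},{"tx":0,"ty":0,"tz":-35,"roll":0},{"tx":0,"ty":0,"tz":-35,"roll":0},{"tx":0,"ty":0,"tz":-35,"roll":0},{"tx":0,"ty":0,"tz":-30,"roll":0},{"tx":0,"ty":0,"tz":-15,"roll":0},{"tx":0,"ty":0,"tz":0,"roll":0},{"tx":0,"ty":0,"tz":0,"roll":0},{"tx":0,"ty":0,"tz":0,"roll":0}]' |head -2
python3 - <<'E'
from mb import *
import subprocess; subprocess.run(["python3","w.py","f1"])
im,H,S,V,K,E,P=load("f1"); Z=P[...,2]; ok=np.load("pics/f1.npz")['d']>.1
for c in((.486,-.315),(.497,-.369)):
  for a,b in((.078,.12),(.04,.07)):
    s=P[ok&near(P,*c,.025)&(Z>a)&(Z<b)]; print(len(s),np.round((s.min(0)+s.max(0))/2,4),s[:,2].max())
p,d=optics.get_image("scene"); a=p[290:395,375:515,::-1]; b=p[130:250,160:320,::-1]
cv2.imwrite("pics/f1v.png",np.hstack([cv2.resize(a,(400,300),interpolation=cv2.INTER_CUBIC),cv2.resize(b,(400,300),interpolation=cv2.INTER_CUBIC)]))
E
```

```text
opening: 0.0853
grip_force: 0.0
t: 54.67
tool_pos: [0.4829, -0.314, 0.287]
359 [ 0.4864 -0.315   0.0916] 0.10517362851648554
572 [ 0.4858 -0.3139  0.0526] 0.06514058468831635
324 [ 0.4986 -0.3688  0.0913] 0.10452313849404493
585 [ 0.4988 -0.3682  0.0549] 0.06986446515511885
this script no longer has the robotException ignored in: <_io.TextIOWrapper mode='rw' encoding='UTF-8'>
Traceback (most recent call last):
BrokenPipeError: [Errno 32] Broken pipe
```

```bash
python3 - <<'E'
from h import *
p,d=optics.get_image("scene"); a=p[290:395,375:515,::-1]; b=p[130:250,160:320,::-1]
cv2.imwrite("pics/f1v.png",np.hstack([cv2.resize(a,(400,300),interpolation=cv2.INTER_CUBIC),cv2.resize(b,(400,300),interpolation=cv2.INTER_CUBIC)]))
E
```

```text
(no output)
```

View pics/f1v.png

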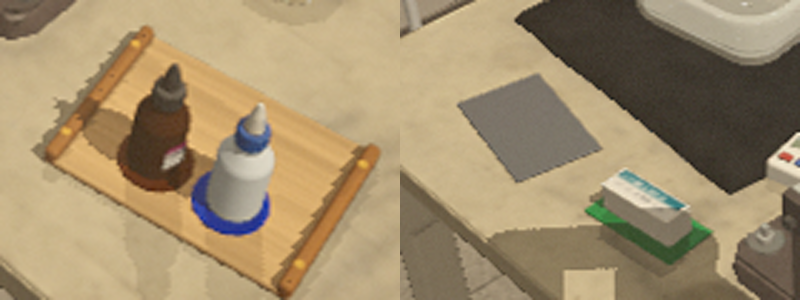

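Both bottles stand upright on their own discs, brown at (160,150) and blue at (240,190), and the carton lies on the green pad at (645,210). I'm handing in.

```bash
python3 -c "
from station import ctrl
print(ctrl.finish_job())"
```

```text
the job is handed in; nothing more can be done
None
```

The job is handed in at about 55 s of the 128 s allowed, with no verdict returned: both bottles stand upright on their own discs (brown centred, blue about 4 mm off by camera), and the carton lies flat and square about 1 mm from the middle of the green pad.

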